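# Prop a controller's flip guard on its stay and wind the trim knob to its stop

## Task

Get the bench controller ready for calibration: lift the sprung flip guard on its sloping face until its drop stay falls behind the step, let the guard down so that it stands propped on the stay, and then turn the trim knob beneath it clockwise all the way to its end stop. Leave the guard propped open for the person who calibrates it, and neither push the controller about nor disturb the things lying round it.

Things in the scene. Friction and masses are not known exactly. Their poses are not given: they have to be found in the camera images.
- console: light grey bench controller, 190 deep (x) x 270 wide (y), 40 mm high in front, 110 mm at the back, 4 kg, loose on rubber feet, always level. Origin: centre of its underside; x runs from front to back, y to its left, z up. Its aluminium face rises 20 deg to the back: square out of it is (-sin 20, 0, cos 20) in its axes. On the left a readout and three keys (unused), on the right the flip guard.
- guard (a joint): opening of the flip guard, rad: 0 shut (at the start), grows as its front swings up and back, limit 2.0. Plain grey sheet cover 112 mm wide, 110 mm from its rear hinge to its front wall, 44 mm high over the face, 0.18 kg, sprung shut (0.13 N m shut to 0.22 N m open, about 2 N at the pull): let go with the stay not behind its step it claps shut. On the stay it stands at about 1.67.
- stay_foot (a point): foot of the drop stay, a 62 mm steel leg pivoted outside the guard's left cheek. It trails by itself on a steel strip on the face as the guard is lifted, climbs a ramp and, with the guard at about 1.82 rad, drops behind the ramp's 6 mm step (44 mm down the slope from the hinge line). Lift to about 1.9; let down, the foot meets the step and bears the guard. Nothing need touch the stay.
- guard_pull (a point): centre of the guard's pull: a black bar 24 mm long and 15 mm thick along the console's y axis, 28 mm before the guard's front wall on a neck 10 mm wide, 36 mm over the face when shut, 0.140 m from the hinge line. It can be pinched on its two flat ends from above (fingers closing along the console's y; it turns between them as the guard swings) or hooked from below.
- guard_hinge (a point): middle of the guard's hinge line, 12 mm over the face near its upper edge; the line runs along the console's y axis and the pull moves on a circle about it.
- trim_knob (a joint): angle of the trim knob, rad, growing clockwise as seen from outside the face: 0 with its pointer nose at the left stop pin (pointing down left), 4.19 (240 degrees) hard against the right stop pin (pointing down right), the wanted end. It starts at 0.9 to 1.7, stays where it is left, and turns against a friction of 0.06 N m.
- knob_grip (a point): point on the knob's axis, 26 mm out from the face. Round black fluted knob, 34 mm across, top 33 mm over the face, on a 41 mm skirt with a pointer nose; stop pins 5 mm high, 25 mm from the axis. The axis is square to the face, 62 mm down the slope from the hinge line. With the guard propped, its cheeks begin 50 mm behind the axis; the stay's strip and ramp run 62 mm to the left of it.
- cap_vial: bystander: white vial with a blue cap, 27 mm across, 56 mm high, standing at the right of the console; origin at the centre of its underside
- white_vial: bystander: white vial with a white cap, 27 mm across, 52 mm high, standing in front of the console; origin at the centre of its underside
- screwdriver: bystander: small screwdriver with an amber handle, 130 mm long, lying in front of the console; origin in the middle of the underside
- brown_bottle: bystander: brown glass bottle with a black cap, 54 mm across, 125 mm high, standing at the left of the console; origin at the centre of its underside

How it is judged:
On the way, in this order (a step that is already met when the one before it is completed fails the run):
1. the guard stands propped open on its stay, let go by the robot, with the trim knob not yet wound up (value of joint guard between 1.58 and 1.78 rad and contact force between each of the fingers, the arm and guard below 0.05 N and value of joint trim_knob below 2.2 rad), for 0.3 s.
2. the trim knob has been turned clockwise to its end stop with the guard open (value of joint trim_knob above 4.1 rad and value of joint guard above 1.5 rad), for 0.2 s.
At the end, for the whole second after the job is handed in: the trim knob is against its clockwise stop (within 0.09 rad, 5 degrees), the guard stands propped at its stay (between 1.58 and 1.78 rad) and the controller is at rest (value of joint trim_knob above 4.1 rad and value of joint guard between 1.58 and 1.78 rad and linear speed of console below 0.01 m/s); the robot touches nothing.
It fails at once if the controller is pushed more than 20 mm from where it stood (distance of console from where it was at the start of the episode above 0.02 m).
It fails at once if the controller is tipped (angle between console's own z axis and vertical above 0.12 rad).
It fails at once if a thing lying by the controller (either vial, screwdriver, brown bottle) is moved more than 30 mm (distance of any of cap_vial, white_vial, screwdriver, brown_bottle from where it was at the start of the episode above 0.03 m).
It fails at once if a vial or the bottle is tipped over (angle between any of cap_vial, white_vial, brown_bottle's own z axis and vertical above 0.5 rad).
It also fails if it takes over 64 s, if anything falls off the work surface, if the arm or the gripper's body presses on something with over 40 N, if the wrist force passes 120 N, or if a joint passes its speed limit or range.

## Robot

A 6-joint arm with a two-finger parallel gripper is mounted at the origin on a cart in front of the work surface, level with it; the furniture and walls round the work are solid. World frame = base frame: x ahead of the robot, y to its left, z up, the work surface at z = 0. Lengths are in m, angles in rad, forces in N, time in s.
With the tool pointing down it reaches from about 0.375 to 0.9 m from the base axis. Payload 3.1 kg.
Tool frame: the origin (TCP) lies at the very end of the fingers, on their centre line; the grasp point (between the pads) lies 19 mm behind it; z points along the fingers, y is the direction in which the jaws open and shut (so a half turn about z gives the same grasp; the last joint's range is limited). The gripper opens to 87 mm and grips with 3 to 60 N. Pads are 19 mm wide; open, the fingers measure 117 mm over their backs; the gripper's body (75 mm by 190 mm) begins 51 mm behind the grasp point.
Start: joints at [-1.325, 0.527, 1.433, -0, 1.181, -0.178], TCP at [0.257, -0.57, 0.19] pointing down, gripper open.
Joint ranges: [-3.08, 3.08], [-0.75, 2.2], [0.22, 2.44], [-1.43, 4.57], [0, 2.65], [-2.85, 2.85]. Speed limits (rad/s): [2.79, 2.79, 3.14, 3.14, 3.14, 3.14].

## Interface

Orientations are given as a unit quaternion [x, y, z, w].
In Python, from rig import robot, optics gives the robot as it stands.
- The arm moves only by the shell command python3 -m inch 'ROWS' [FORCE]. ROWS is JSON, a list of rows, each an object of numbers: "ax", "ay", "az": the turn, a rotation vector about the tool's x, y, z in rad; "dx", "dy", "dz": the shift along the tool's x, y, z in mm; "gripper": the opening in per cent of the stroke, from 0 (shut) to 100 (fully open). In form: [{"ax": .., "ay": .., "az": .., "dx": .., "dy": .., "dz": .., "gripper": ..}, ...]. A call has 1 to 8 rows; each row shifts and turns the commanded pose from where the row before left it, along the tool's axes as they then stand; what a row does not reach is not made up. A row lasts 1/10 s, in which the tool goes at most 50 mm and 8.59 degrees, less where a joint would pass 70% of its speed; a pose out of reach is approached as far as the arm can. A call with a gripper value outside its range is refused whole. The fingers move at their own pace and stop on an object; FORCE is the grip in N (left out, the last holds). Time passes only in rows, so rows that do not move let the fingers close. It gives the time, the measured TCP pose, the force and the opening at its end, in the units of the state.
- robot.get_obs(): the state, without advancing time (a new reading comes with each control period).
- optics.camera(name): name is "side" or "top" or "wrist"; returns a dict with "img" (384x512x3 uint8, red, green, blue), "depth" (384x512 float32, m along the optical axis (not along the pixel's ray), 0 where there is no reading), "camera_matrix" (3x3 intrinsics, pixels), "position" and "attitude" of the camera in the world. Camera axes: x right, y up, looking along -z (the intrinsics and any distortion apply to the point x, -y, -z); pixel columns grow to the right and rows downward; lengths in m; the calibration is good to about 2 mm. A picture is of the moment at which its call begins.
- robot.hand_in(): hands the job in, once; it reports no verdict.
The state is a dict: "time": time; "q": joint angles; "joint_velocities": joint speeds; "joint_torque": joint torques, N m; "position": TCP position; "tool_rot": TCP orientation; "ft_force": force on the tool from outside, world axes, zero at the start; "moment": the same for the moment, N m; "grip_width": finger opening in m.
Only numpy, scipy, OpenCV 4.12 (cv2) and the standard library are available. Lean on these libraries where they do the work, as an engineer would, in place of code of your own. Each camera call takes 0.05 s, during which the arm holds its last target.

## Working session

There is one attempt and no reset: what is moved stays moved. The work goes in short steps, Python scripts to look and compute and a shell command to move; the robot and the scene stay as the last step left them, time stands still between calls to the robot, and variables do not carry over. Pictures are saved under pics/ and viewed, and the job is handed in when it is done.

```bash
ls; mkdir -p pics
cat > h.py <<'E'
import numpy as np, cv2
from scipy.spatial.transform import Rotation as R
from rig import robot, optics
def snap(n,f):
    c=optics.camera(n); cv2.imwrite('pics/'+f+'.png',cv2.cvtColor(c['img'],cv2.COLOR_RGB2BGR)); np.savez('pics/'+f+'.npz',**{k:np.array(v) for k,v in c.items()}); return c
def load(f): return dict(np.load('pics/'+f+'.npz'))
def Rc(c):
    a=np.array(c['attitude']); return R.from_quat(a).as_matrix() if a.size==4 else a.reshape(3,3)
def pt(c,u,v,d=None):
    K=c['camera_matrix']; d=c['depth'][int(v),int(u)] if d is None else d
    return c['position']+Rc(c)@np.array([(u-K[0,2])/K[0,0]*d,-(v-K[1,2])/K[1,1]*d,-d])
def cloud(c):
    K=c['camera_matrix']; v,u=np.mgrid[:384,:512]; d=c['depth']
    P=np.stack([(u-K[0,2])/K[0,0]*d,-(v-K[1,2])/K[1,1]*d,-d],-1)@Rc(c).T+c['position']; P[d==0]=np.nan; return P
E
python3 - <<'E'
from h import *
for n in ['side','top','wrist']:
    c=snap(n,n+'0'); print(n,c['position'],c['attitude'],c['camera_matrix'].tolist(),[k for k in c])
o=robot.get_obs();print(o)
E
```

```text
pics
side [0.1332333  0.90729583 0.43338776] [-0.15412342  0.53294663  0.80549441 -0.20830893] [[407.74693458245827, 0.0, 254.41932915622772], [0.0, 407.74693458245827, 190.14450129533893], [0.0, 0.0, 1.0]] ['img', 'depth', 'camera_matrix', 'position', 'attitude']
top [0.33002661 0.21127668 0.96032449] [-0.07307378  0.07283576  0.71570316 -0.69074175] [[446.57943985841365, 0.0, 254.38351193335978], [0.0, 446.57943985841365, 188.11999098527994], [0.0, 0.0, 1.0]] ['img', 'depth', 'camera_matrix', 'position', 'attitude']
wrist [ 0.32410317 -0.53815418  0.38368062] [-0.11506759  0.07564354 -0.53729726  0.83207521] [[310.4591773743057, 0.0, 257.3286289120826], [0.0, 310.4591773743057, 187.92051072893864], [0.0, 0.0, 1.0]] ['img', 'depth', 'camera_matrix', 'position', 'attitude']
{'time': 0.15, 'q': array([-1.32550838e+00,  5.28294661e-01,  1.43358310e+00, -3.80391209e-05,
        1.18139760e+00, -1.78511523e-01]), 'joint_velocities': array([ 0.00024629, -0.00350859, -0.00105078, -0.0008828 , -0.00047744,
        0.00031214]), 'joint_torque': array([-2.97087820e-05, -4.40432632e+01, -1.76842314e+01,  6.33360841e-02,
        5.52922895e-02, -1.01066134e-04]), 'position': array([ 0.25687678, -0.56910785,  0.18957856]), 'tool_rot': array([ 9.77631264e-01,  2.10324521e-01, -4.56658543e-05, -8.40296218e-04]), 'ft_force': array([ 0.06140868,  0.85318675, -0.05550518]), 'moment': array([ 0.00195982, -0.05764245,  0.00460121]), 'grip_width': 0.08686761536556649}
```

View pics/side0.png

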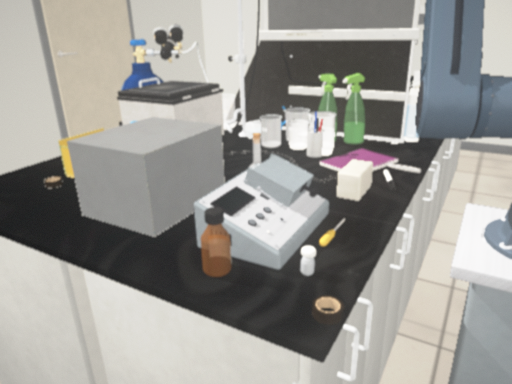

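View pics/top0.png

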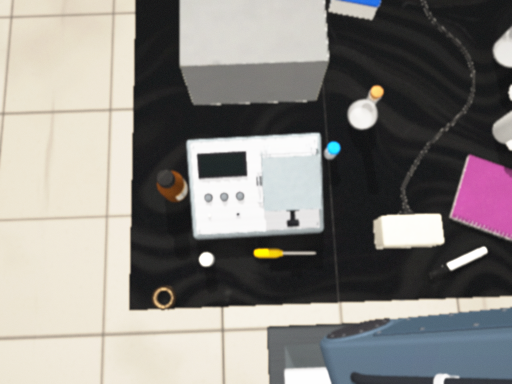

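View pics/wrist0.png

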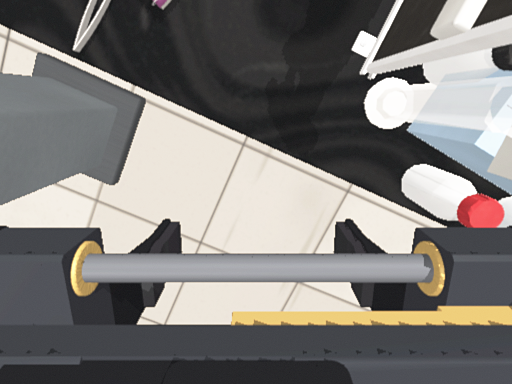

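The top view shows the console at about (190–325, 133–240), the pull at (293, 217), the guard at (262–322, 155–212), the screwdriver at (255–315, 253), the white vial at (206, 259), the bottle at (172, 185) and the blue cap at (332, 150). The side view shows the guard shut. Next I measure the console pose from the depth.

```bash
python3 - <<'E'
from h import *
c=load('top0'); P=cloud(c)
for n,(u,v) in dict(pull=(293,217),pullL=(288,212),pullR=(298,212),bottle=(167,177),wv=(206,259),cv=(333,148),sd=(268,253),gm=(290,185),face=(225,215),table=(230,275),gbox=(255,85),key=(224,197)).items(): print(n,pt(c,u,v).round(4))
# face plane: points left of guard below screen
img=c['img'].astype(int)
# plane: fit region of face
m=np.zeros((384,512),bool); m[207:228,205:250]=1; m[140:150,200:255]=1
X=P[m]; X=X[np.isfinite(X).all(1)]; 
for _ in range(3):
    cen=X.mean(0); n=np.linalg.svd(X-cen)[2][2]; n*=np.sign(n[2]); X=X[abs((X-cen)@n)<.003]
print('face',cen,n,np.degrees(np.arccos(n[2])),'yaw',np.degrees(np.arctan2(-n[1],-n[0])),len(X))
# console footprint
Q=P; reg=np.zeros((384,512),bool); reg[125:246,183:330]=1
mm=reg&(Q[...,2]>.03)&(Q[...,2]<.2)&(img.min(-1)>100)
pts=Q[mm]; r=cv2.minAreaRect(pts[:,:2].astype(np.float32)); print(r, mm.sum())
# black pull mask
pm=np.zeros((384,512),bool); pm[205:232,280:306]=1
pm&=(img.max(-1)<70); A=Q[pm]; vs=np.argwhere(pm); print(vs.min(0),vs.max(0)); print(np.nanmean(A,0),np.nanmin(A,0),np.nanmax(A,0))
E
python3 - <<'E'
import cv2
i=cv2.imread('pics/top0.png')[125:270,150:350]; cv2.imwrite('pics/top0z.png',cv2.resize(i,None,fx=4,fy=4,interpolation=2))
E
```

```text
pull [0.4518 0.1346 0.0903]
pullL [0.4668 0.1415 0.0593]
pullR [0.4664 0.1209 0.0571]
bottle [0.5333 0.3758 0.1241]
wv [0.3783 0.3104 0.0538]
cv [0.6004 0.0394 0.0549]
sd [0.3882 0.1844 0.0155]
gm [0.5105 0.1395 0.1174]
face [0.4654 0.2701 0.0579]
table [ 0.3459  0.2661 -0.0004]
gbox [0.7292 0.1994 0.0979]
key [0.4992 0.2701 0.0767]
face [0.51108354 0.26404992 0.07431625] [-0.34026712 -0.00179234  0.94032711] 19.893437001467976 yaw 0.30180067319252774 1375
((0.5206761956214905, 0.2016502022743225), (0.19154949486255646, 0.31685975193977356), 1.114782452583313) 11765
[211 288] [225 297]
[0.44607764 0.13659089 0.09129416] [0.43574993 0.12710551 0.08625871] [0.46323804 0.14527948 0.0964584 ]
```

View pics/top0z.png

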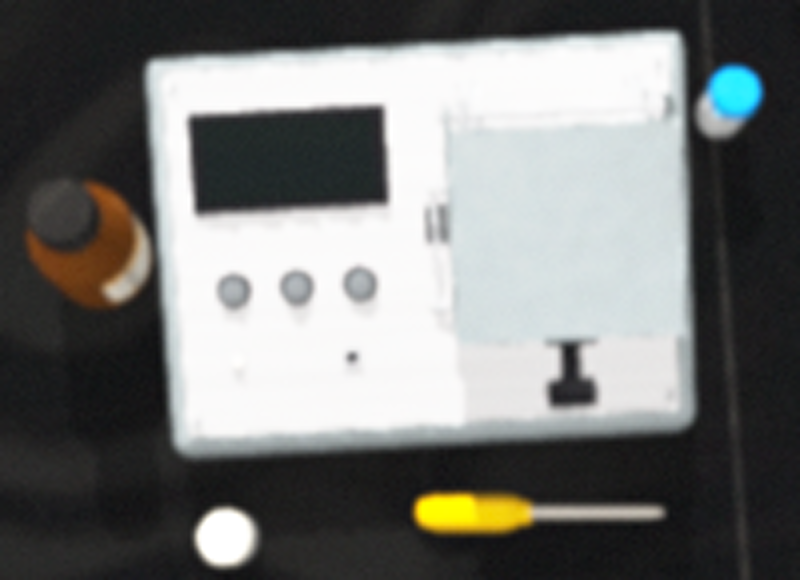

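```bash
cat >> h.py <<'E'
def cast(c,u,v,z):
    p0=np.array(c['position']); r=pt(c,u,v,1.0)-p0; return p0+r*(z-p0[2])/r[2]
E
python3 - <<'E'
from h import *
c=load('top0'); P=cloud(c); img=c['img']
g=lambda x,y:(150+(x+.5)/4-.5,125+(y+.5)/4-.5)
for n,(x,y),z in [('BL',(147,62),.11),('BR',(683,33),.11),('FL',(178,457),.0),('FLt',(182,440),.04),('FR',(693,425),.0),('FRt',(690,408),.04)]:
    print(n,cast(c,*g(x,y),z).round(4))
# pull centre on black bar at height; bar zoom (550..597, 375..407)
for z in (.09,.095): print(z,[cast(c,*g(x,y),z).round(4) for x,y in [(549,390),(597,389),(572,391)]])
# hinge end dots, edges of guard top
print([ (cast(c,*g(x,y),.13)).round(4) for x,y in [(450,128),(685,120),(455,342),(685,335)]])
# console yaw via depth: points with z in .045-.055 -> x contour slope
for lo,hi in [(.05,.055),(.06,.065),(.095,.10)]:
    m=(P[...,2]>lo)&(P[...,2]<hi)&(P[...,0]>.40)&(P[...,0]<.66)&(P[...,1]>.2)&(P[...,1]<.32)&(img.min(-1)>150)
    X=P[m]; 
    if len(X)>20:
        a=np.polyfit(X[:,1],X[:,0]-(X[:,2]-lo)/np.tan(np.radians(20)),1); print(lo,len(X),a, 'yaw deg',-np.degrees(np.arctan(a[0])))
E
```

```text
BL [0.6108 0.3403 0.11  ]
BR [0.6162 0.0728 0.11  ]
FL [0.4248 0.3412 0.    ]
FLt [0.4295 0.3337 0.04  ]
FR [0.4321 0.064  0.    ]
FRt [0.4367 0.0711 0.04  ]
0.09 [array([0.4422, 0.1471, 0.09  ]), array([0.4419, 0.1236, 0.09  ]), array([0.4413, 0.1359, 0.09  ])]
0.095 [array([0.4416, 0.1475, 0.095 ]), array([0.4412, 0.1241, 0.095 ]), array([0.4407, 0.1363, 0.095 ])]
[array([0.5656, 0.1914, 0.13  ]), array([0.5655, 0.078 , 0.13  ]), array([0.4613, 0.1931, 0.13  ]), array([0.4607, 0.0849, 0.13  ])]
0.05 394 [-0.01446662  0.44804978] yaw deg 0.8288184849560698
0.06 440 [-0.0201403   0.47631602] yaw deg 1.1537984427549053
0.095 93 [0.28436804 0.50670849] yaw deg -15.874058053536084
```

```bash
python3 - <<'E'
from h import *
c=load('top0'); P=cloud(c)
m=(P[...,0]>.65)&(P[...,1]>.05)&(P[...,1]<.45); X=P[m]
for z in np.arange(0,.5,.05):
    s=X[(X[:,2]>z)&(X[:,2]<z+.05)]
    if len(s)>30: print(round(z,2),len(s),np.percentile(s,2,0).round(3),np.percentile(s,98,0).round(3))
m=(P[...,0]>.2)&(P[...,0]<.6)&(P[...,1]>-.5)&(P[...,1]<.06); X=P[m]; print(np.nanpercentile(X[:,2],99))
E
python3 -m inch '[{"dz":-35},{"dz":-40},{"dz":-40},{"dx":38,"dy":-28},{"dx":38,"dy":-28},{"dx":38,"dy":-28},{"dx":38,"dy":-28},{"dx":38,"dy":-28}]'
python3 -m inch '[{"dx":38,"dy":-28},{"dx":38,"dy":-28},{"dx":38,"dy":-28},{"dx":38,"dy":-28},{},{}]'
```

```text
0.0 6550 [0.654 0.064 0.   ] [0.985 0.447 0.044]
0.05 1311 [0.729 0.067 0.051] [0.732 0.334 0.099]
0.1 1522 [0.729 0.067 0.101] [0.732 0.335 0.149]
0.15 10754 [0.73  0.067 0.156] [0.861 0.335 0.193]
0.5215471379073263invalid input
invalid input
```

```bash
python3 -m inch '[{"dx":0,"dy":0,"dz":-35,"ax":0,"ay":0,"az":0,"gripper":100}]'; python3 -m inch '[{"dz":-35,"gripper":100}]';python3 -m inch '[{"dz":-35}]'
```

```text
time: 0.25
position: [0.2558, -0.5656, 0.2202]
tool_rot: [0.978, 0.21, -0.0, -0.007]
ft_force: [-1.0, 0.1, -0.1]
grip_width: 0.0873invalid input
invalid input
```

```bash
python3 -m inch '[{"dx":0,"dy":0,"dz":-38,"ax":0,"ay":0,"az":0,"gripper":100},{"dx":0,"dy":0,"dz":-38,"ax":0,"ay":0,"az":0,"gripper":100},{"dx":38,"dy":-28,"dz":0,"ax":0,"ay":0,"az":0,"gripper":100},{"dx":38,"dy":-28,"dz":0,"ax":0,"ay":0,"az":0,"gripper":100},{"dx":38,"dy":-28,"dz":0,"ax":0,"ay":0,"az":0,"gripper":100},{"dx":38,"dy":-28,"dz":0,"ax":0,"ay":0,"az":0,"gripper":100},{"dx":38,"dy":-28,"dz":0,"ax":0,"ay":0,"az":0,"gripper":100},{"dx":38,"dy":-28,"dz":0,"ax":0,"ay":0,"az":0,"gripper":100}]'
python3 -m inch '[{"dx":38,"dy":-28,"dz":0,"ax":0,"ay":0,"az":0,"gripper":100},{"dx":38,"dy":-28,"dz":0,"ax":0,"ay":0,"az":0,"gripper":100},{"dx":38,"dy":-28,"dz":0,"ax":0,"ay":0,"az":0,"gripper":100},{"dx":0,"dy":0,"dz":0,"ax":0,"ay":0,"az":0,"gripper":100},{"dx":0,"dy":0,"dz":0,"ax":0,"ay":0,"az":0,"gripper":100}]'
python3 -c "
from h import *
o=robot.get_obs();print(o['q'],o['position'],o['tool_rot'])"
```

```text
time: 1.05
position: [0.3962, -0.3208, 0.3012]
tool_rot: [0.978, 0.21, -0.0, -0.0]
ft_force: [0.8, -0.6, -0.1]
grip_width: 0.0866
time: 1.55
position: [0.4653, -0.1983, 0.3012]
tool_rot: [0.977, 0.212, -0.0, 0.0]
ft_force: [0.2, 0.1, -0.1]
grip_width: 0.0872
[-6.23734270e-01  2.43031843e-01  1.57381463e+00 -6.95792528e-04
  1.32504920e+00  5.20373024e-01] [ 0.46528125 -0.19832975  0.30118658] [ 9.77310247e-01  2.11812521e-01 -3.52062399e-04  1.13431759e-04]
```

```bash
python3 -m inch '[{"dx":18,"dy":-44,"dz":0,"ax":0,"ay":0,"az":0,"gripper":100},{"dx":18,"dy":-44,"dz":0,"ax":0,"ay":0,"az":0,"gripper":100},{"dx":18,"dy":-44,"dz":0,"ax":0,"ay":0,"az":0,"gripper":100},{"dx":18,"dy":-44,"dz":0,"ax":0,"ay":0,"az":0,"gripper":100},{"dx":18,"dy":-44,"dz":0,"ax":0,"ay":0,"az":0,"gripper":100},{"dx":18,"dy":-44,"dz":0,"ax":0,"ay":0,"az":0,"gripper":100},{"dx":18,"dy":-44,"dz":0,"ax":0,"ay":0,"az":0,"gripper":100},{"dx":0,"dy":0,"dz":0,"ax":0,"ay":0,"az":-0.14,"gripper":100}]'
for i in 1 2; do python3 -m inch '[{"dx":0,"dy":0,"dz":0,"ax":0,"ay":0,"az":-0.14,"gripper":100},{"dx":0,"dy":0,"dz":0,"ax":0,"ay":0,"az":-0.14,"gripper":100},{"dx":0,"dy":0,"dz":0,"ax":0,"ay":0,"az":-0.14,"gripper":100},{"dx":0,"dy":0,"dz":0,"ax":0,"ay":0,"az":-0.14,"gripper":100},{"dx":0,"dy":0,"dz":0,"ax":0,"ay":0,"az":-0.14,"gripper":100},{"dx":0,"dy":0,"dz":0,"ax":0,"ay":0,"az":-0.14,"gripper":100},{"dx":0,"dy":0,"dz":0,"ax":0,"ay":0,"az":-0.14,"gripper":100},{"dx":0,"dy":0,"dz":0,"ax":0,"ay":0,"az":-0.14,"gripper":100}]'; done
python3 -m inch '[{"dx":0,"dy":0,"dz":0,"ax":0,"ay":0,"az":-0.14,"gripper":60},{"dx":0,"dy":0,"dz":0,"ax":0,"ay":0,"az":-0.14,"gripper":60},{"dx":0,"dy":0,"dz":0,"ax":0,"ay":0,"az":-0.08,"gripper":60},{"dx":0,"dy":0,"dz":0,"ax":0,"ay":0,"az":0,"gripper":60},{"dx":0,"dy":0,"dz":0,"ax":0,"ay":0,"az":0,"gripper":60}]'
python3 -c "
from h import *
o=robot.get_obs();print(o['q'],o['position'],o['tool_rot']);print(R.from_quat(o['tool_rot']).as_matrix().round(3)); snap('wrist','w1')"
```

```text
time: 2.35
position: [0.4528, 0.1367, 0.3013]
tool_rot: [0.96, 0.282, 0.0, -0.001]
ft_force: [-0.3, -0.5, -0.6]
grip_width: 0.0874
time: 3.15
position: [0.4539, 0.1313, 0.3012]
tool_rot: [0.665, 0.747, -0.0, 0.0]
ft_force: [0.4, 0.7, -0.0]
grip_width: 0.087
time: 3.95
position: [0.4538, 0.1313, 0.3012]
tool_rot: [0.167, 0.986, -0.0, -0.0]
ft_force: [1.0, 0.3, -0.2]
grip_width: 0.087
time: 4.45
position: [0.4537, 0.132, 0.3013]
tool_rot: [-0.009, 1.0, -0.0, -0.0]
ft_force: [0.3, -0.5, 0.3]
grip_width: 0.0566
[ 4.62858090e-02  1.90246956e-01  1.64546712e+00 -2.70410677e-04
  1.30603667e+00 -1.54279498e+00] [0.45367491 0.13204451 0.30125078] [-9.17749070e-03  9.99957874e-01 -1.33336691e-04 -7.41443936e-05]
[[-1.    -0.018 -0.   ]
 [-0.018  1.    -0.   ]
 [ 0.    -0.    -1.   ]]
```

View pics/w1.png

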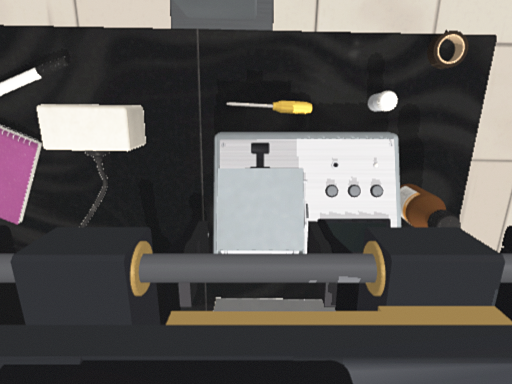

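The wrist view shows the pull's black bar at about (260, 147), the guard at (217–305, 168–250), and nothing else nearby. Next I cross-check the pull's position from this second view.

Run:
```python
from h import *
c=load('w1'); P=cloud(c); img=c['img'].astype(int)
pm=np.zeros((384,512),bool); pm[138:168,240:280]=1; pm&=img.max(-1)<75
vs=np.argwhere(pm); print(vs.min(0),vs.max(0))
for v in range(138,169,2): 
    us=np.where(pm[v])[0]; 
    if len(us): print(v,us.min(),us.max(),np.nanmedian(P[v,us],0).round(4))
def ln(z,pts): return [cast(c,u,v,z).round(4) for u,v in pts]
print(ln(.09,[(250.5,147),(270.5,147),(260,142.5)]))
# console edges
for p,z in [((215,138),.04),((397,133),.04)]: print(cast(c,*p,z).round(4))
cv2.imwrite('pics/w1z.png',cv2.resize(cv2.cvtColor(c['img'],4)[85:265,200:410],None,fx=3.5,fy=3.3,interpolation=2))
```

```text
[143 251] [167 268]
144 252 268 [0.4333 0.1363 0.0884]
146 252 268 [0.4356 0.1357 0.0904]
148 252 268 [0.4383 0.1357 0.0902]
150 252 268 [0.4409 0.1358 0.09  ]
152 252 267 [0.4439 0.1352 0.088 ]
154 257 262 [0.4463 0.1353 0.0895]
156 257 262 [0.4489 0.1353 0.0898]
158 257 262 [0.4514 0.1354 0.0909]
160 257 262 [0.4539 0.1354 0.092 ]
162 257 262 [0.4563 0.1355 0.0933]
164 257 262 [0.4589 0.1355 0.0937]
166 257 263 [0.4606 0.1362 0.0985]
[array([0.4373, 0.1233, 0.09  ]), array([0.4368, 0.1495, 0.09  ]), array([0.4311, 0.1356, 0.09  ])]
[0.4323 0.0704 0.04  ]
[0.4203 0.3347 0.04  ]
```

View pics/w1z.png

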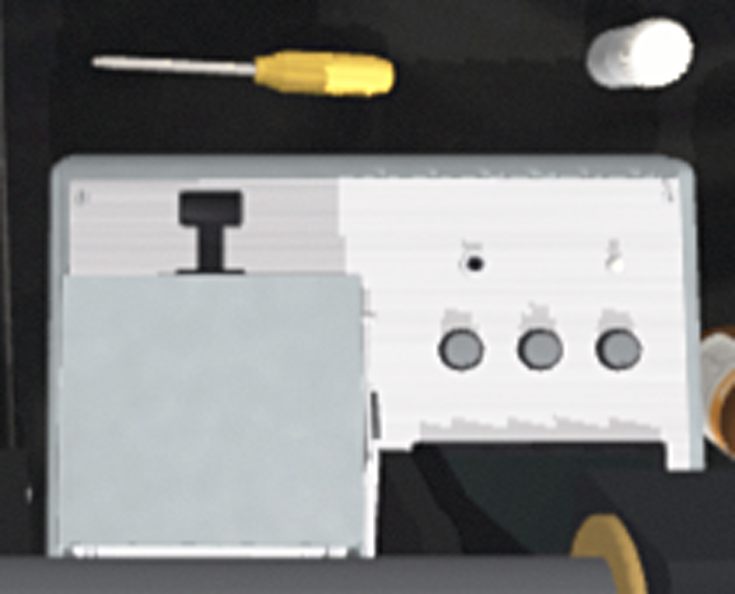

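```bash
python3 -m inch '[{"dx":7,"dy":2,"dz":40,"ax":0,"ay":0,"az":0,"gripper":60},{"dx":7,"dy":1.7,"dz":40,"ax":0,"ay":0,"az":0,"gripper":60},{"dx":0,"dy":0,"dz":40,"ax":0,"ay":0,"az":0,"gripper":60},{"dx":0,"dy":0,"dz":40,"ax":0,"ay":0,"az":0,"gripper":60},{"dx":0,"dy":0,"dz":30,"ax":0,"ay":0,"az":0,"gripper":60},{"dx":0,"dy":0,"dz":20,"ax":0,"ay":0,"az":0,"gripper":60},{"dx":0,"dy":0,"dz":0,"ax":0,"ay":0,"az":0,"gripper":60},{"dx":0,"dy":0,"dz":0,"ax":0,"ay":0,"az":0,"gripper":60}]'
python3 -m inch '[{"dx":0,"dy":0,"dz":13,"ax":0,"ay":0,"az":0,"gripper":60},{"dx":0,"dy":0,"dz":12,"ax":0,"ay":0,"az":0,"gripper":60},{"dx":0,"dy":0,"dz":0,"ax":0,"ay":0,"az":0,"gripper":60},{"dx":0,"dy":0,"dz":0,"ax":0,"ay":0,"az":0,"gripper":60}]'
python3 -c "
from h import *
snap('wrist','w2');c=snap('side','s2');i=c['img'][130:250,190:390];cv2.imwrite('pics/s2z.png',cv2.resize(cv2.cvtColor(i,4),None,fx=4,fy=4,interpolation=2))"
```

```text
time: 5.3
position: [0.4397, 0.1364, 0.0915]
tool_rot: [-0.011, 1.0, -0.0, -0.0]
ft_force: [-0.1, 0.4, 0.4]
grip_width: 0.0524
time: 5.7
position: [0.4403, 0.1367, 0.0675]
tool_rot: [-0.011, 1.0, 0.0, 0.001]
ft_force: [0.5, 0.3, -1.1]
grip_width: 0.0524
```

View pics/w2.png

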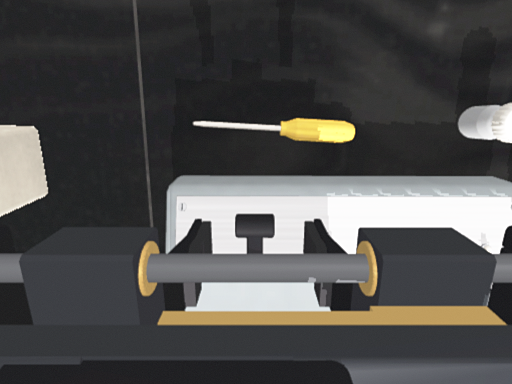

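View pics/s2z.png

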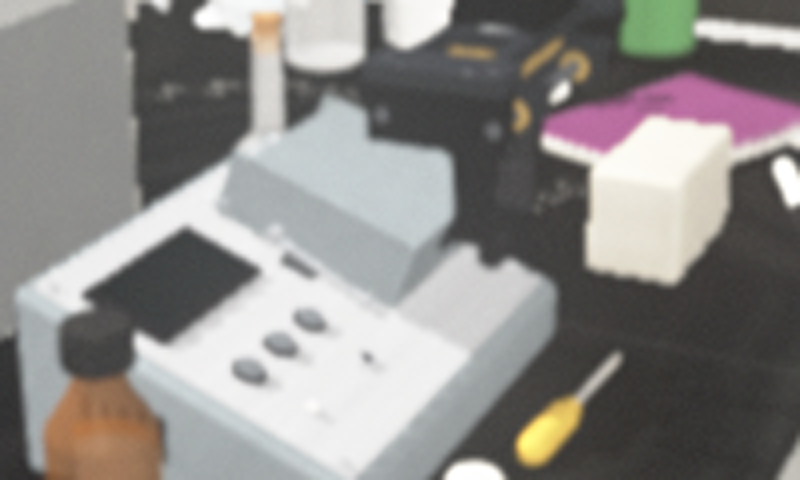

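The pull bar at (255, 225) sits midway between the fingertips (200 and 318), so I close on it.

```bash
python3 -m inch '[{"dx":0,"dy":0,"dz":0,"ax":0,"ay":0,"az":0,"gripper":0},{"dx":0,"dy":0,"dz":0,"ax":0,"ay":0,"az":0,"gripper":0},{"dx":0,"dy":0,"dz":0,"ax":0,"ay":0,"az":0,"gripper":0},{"dx":0,"dy":0,"dz":0,"ax":0,"ay":0,"az":0,"gripper":0},{"dx":0,"dy":0,"dz":0,"ax":0,"ay":0,"az":0,"gripper":0}]' 20
python3 - <<'E'
import numpy as np
H=np.array([.578,.1075]);
p=lambda t:H+.14*np.array([-np.cos(t-.1763),np.sin(t-.1763)])
a=p(0)
for t in [.1,.2,.3,.4,.5,.6,.7,.8,.9,1,1.1,1.2,1.3,1.4,1.5,1.6,1.7,1.8,1.9,1.93]:
    b=p(t); d=(b-a)*1000; print(t,'dx %.1f dz %.1f'%(-d[0],-d[1]),(b-[0,.019]).round(4)); a=b
E
```

```text
time: 6.3
position: [0.4392, 0.1366, 0.0663]
tool_rot: [-0.011, 1.0, -0.0, -0.0]
ft_force: [0.2, 0.1, 0.2]
grip_width: 0.02
0.1 dx 1.8 dz -13.9 [0.4384 0.0778]
0.2 dx 0.4 dz -14.0 [0.438  0.0918]
0.3 dx -1.0 dz -14.0 [0.4391 0.1058]
0.4 dx -2.4 dz -13.8 [0.4415 0.1196]
0.5 dx -3.8 dz -13.5 [0.4453 0.133 ]
0.6 dx -5.1 dz -13.0 [0.4504 0.1461]
0.7 dx -6.4 dz -12.5 [0.4568 0.1585]
0.8 dx -7.6 dz -11.8 [0.4644 0.1703]
0.9 dx -8.7 dz -10.9 [0.4731 0.1812]
1 dx -9.8 dz -10.0 [0.4829 0.1912]
1.1 dx -10.7 dz -9.0 [0.4936 0.2002]
1.2 dx -11.6 dz -7.9 [0.5052 0.2081]
1.3 dx -12.3 dz -6.7 [0.5175 0.2147]
1.4 dx -12.9 dz -5.4 [0.5304 0.2202]
1.5 dx -13.4 dz -4.1 [0.5438 0.2242]
1.6 dx -13.7 dz -2.7 [0.5575 0.227 ]
1.7 dx -13.9 dz -1.4 [0.5714 0.2283]
1.8 dx -14.0 dz 0.0 [0.5854 0.2283]
1.9 dx -13.9 dz 1.4 [0.5993 0.2269]
1.93 dx -4.1 dz 0.7 [0.6035 0.2262]
```

```bash
python3 -m inch '[{"dx":1.8,"dy":0,"dz":-13.9,"ax":0,"ay":0,"az":0,"gripper":0},{"dx":0.4,"dy":0,"dz":-14,"ax":0,"ay":0,"az":0,"gripper":0},{"dx":-1,"dy":0,"dz":-14,"ax":0,"ay":0,"az":0,"gripper":0},{"dx":-2.4,"dy":0,"dz":-13.8,"ax":0,"ay":0,"az":0,"gripper":0},{"dx":-3.8,"dy":0,"dz":-13.5,"ax":0,"ay":0,"az":0,"gripper":0},{"dx":0,"dy":0,"dz":0,"ax":0,"ay":0,"az":0,"gripper":0}]'
python3 -c "
from h import *
c=snap('side','s3');i=c['img'][130:250,190:390];cv2.imwrite('pics/s3z.png',cv2.resize(cv2.cvtColor(i,4),None,fx=4,fy=4,interpolation=2));print(robot.get_obs()['ft_force'])"
```

```text
time: 6.9
position: [0.4462, 0.1369, 0.137]
tool_rot: [-0.011, 1.0, 0.0, 0.002]
ft_force: [0.1, -0.4, -0.0]
grip_width: 0.0004
[ 0.27602086  0.10732155 -1.17923914]
```

View pics/s3z.png

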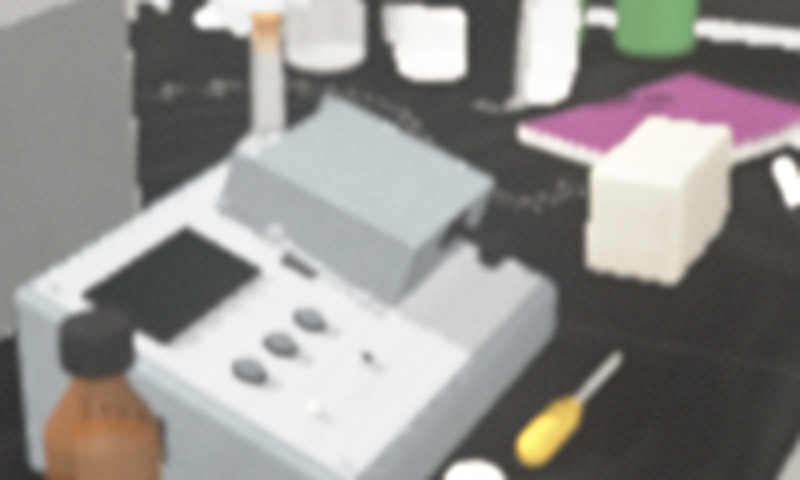

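The jaws ran shut without holding: the guard is still down and nothing was disturbed. I need to find why the pull was missed, so I check the fingers against the bar in the w2 picture.

Run:
```python
from h import *
c=load('w2'); P=cloud(c); img=c['img'].astype(int)
for v in range(212,255,4): print(v,[tuple((P[v,u]*1000).round(0)) for u in (197,208,245,255,265,312,322)])
s=load('side0');
cv2.imwrite('pics/w2z.png',cv2.resize(cv2.cvtColor(c['img'],4)[170:310,140:400],None,fx=3,fy=3,interpolation=2))
```

```text
212 [(np.float64(444.0), np.float64(93.0), np.float64(49.0)), (np.float64(444.0), np.float64(101.0), np.float64(49.0)), (np.float64(443.0), np.float64(128.0), np.float64(49.0)), (np.float64(443.0), np.float64(136.0), np.float64(49.0)), (np.float64(443.0), np.float64(143.0), np.float64(49.0)), (np.float64(443.0), np.float64(177.0), np.float64(48.0)), (np.float64(442.0), np.float64(184.0), np.float64(50.0))]
216 [(np.float64(447.0), np.float64(93.0), np.float64(50.0)), (np.float64(447.0), np.float64(101.0), np.float64(50.0)), (np.float64(432.0), np.float64(130.0), np.float64(86.0)), (np.float64(432.0), np.float64(136.0), np.float64(85.0)), (np.float64(432.0), np.float64(142.0), np.float64(86.0)), (np.float64(445.0), np.float64(177.0), np.float64(50.0)), (np.float64(445.0), np.float64(184.0), np.float64(49.0))]
220 [(np.float64(428.0), np.float64(104.0), np.float64(103.0)), (np.float64(450.0), np.float64(101.0), np.float64(50.0)), (np.float64(434.0), np.float64(130.0), np.float64(88.0)), (np.float64(434.0), np.float64(136.0), np.float64(88.0)), (np.float64(433.0), np.float64(142.0), np.
[... 2751 characters left out ...]
oat64(468.0), np.float64(129.0), np.float64(58.0)), (np.float64(451.0), np.float64(136.0), np.float64(90.0)), (np.float64(468.0), np.float64(143.0), np.float64(57.0)), (np.float64(433.0), np.float64(163.0), np.float64(125.0)), (np.float64(429.0), np.float64(166.0), np.float64(133.0))]
252 [(np.float64(430.0), np.float64(110.0), np.float64(136.0)), (np.float64(443.0), np.float64(111.0), np.float64(113.0)), (np.float64(470.0), np.float64(129.0), np.float64(59.0)), (np.float64(453.0), np.float64(136.0), np.float64(93.0)), (np.float64(470.0), np.float64(143.0), np.float64(58.0)), (np.float64(435.0), np.float64(164.0), np.float64(125.0)), (np.float64(428.0), np.float64(165.0), np.float64(138.0))]
```

View pics/w2z.png

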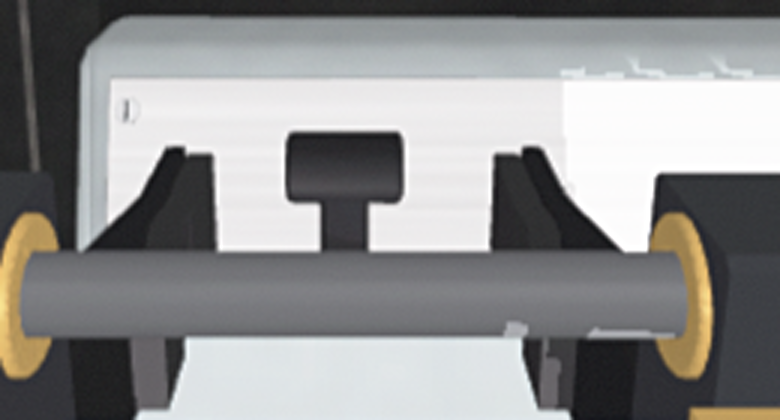

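Run:
```python
from h import *
def proj(c,p):
    q=Rc(c).T@(np.array(p)-c['position']); K=c['camera_matrix']; return (K[0,2]+K[0,0]*q[0]/-q[2], K[1,2]-K[1,1]*q[1]/-q[2])
c=load('w2')
for y in (.1105,.1627):
  for x in (.4308,.4498):
    for z in (.0675,.0865,.1035): print(y,x,z,np.round(proj(c,(x,y,z)),1))
o=robot.get_obs(); Rt=R.from_quat(o['tool_rot']).as_matrix()
c=snap('wrist','w3'); print(o['position'],o['grip_width'], 'cam rel tool', Rt.T@(c['position']-o['position']))
for x in (-.0095,.0095): print(np.round(proj(c,o['position']+[x,0,0]),1))
P=cloud(c)
for v in range(205,250,4): print(v,(P[v,[235,245,255,265,275]]*1000).round(0).tolist())
```

```text
0.1105 0.4308 0.0675 [217.2 203.4]
0.1105 0.4308 0.0865 [213.2 213.6]
0.1105 0.4308 0.1035 [209.  224.6]
0.1105 0.4498 0.0675 [217.5 230. ]
0.1105 0.4498 0.0865 [213.8 242.5]
0.1105 0.4498 0.1035 [209.7 255.9]
0.1627 0.4308 0.0675 [296.3 205. ]
0.1627 0.4308 0.0865 [300.1 215.4]
0.1627 0.4308 0.1035 [304.2 226.5]
0.1627 0.4498 0.0675 [294.7 231.6]
0.1627 0.4498 0.0865 [298.2 244.2]
0.1627 0.4498 0.1035 [302.1 257.7]
[0.44494525 0.13678396 0.13604485] 0.0002530167911915149 cam rel tool [ 0.07555425  0.00050565 -0.19418386]
[256.9 204.1]
[256.2 230.7]
205 [[464.0, 117.0, 57.0], [464.0, 126.0, 56.0], [451.0, 136.0, 91.0], [463.0, 145.0, 56.0], [463.0, 154.0, 56.0]]
209 [[467.0, 117.0, 58.0], [467.0, 126.0, 58.0], [454.0, 136.0, 93.0], [467.0, 145.0, 58.0], [467.0, 154.0, 58.0]]
213 [[472.0, 117.0, 57.0], [471.0, 126.0, 58.0], [458.0, 136.0, 93.0], [470.0, 145.0, 59.0], [470.0, 154.0, 59.0]]
217 [[474.0, 117.0, 61.0], [475.0, 126.0, 59.0], [461.0, 136.0, 94.0], [474.0, 145.0, 60.0], [474.0, 154.0, 60.0]]
221 [[467.0, 119.0, 88.0], [433.0, 130.0, 172.0], [434.0, 136.0, 169.0], [434.0, 141
[... 173 characters left out ...]
 246.0], [433.0, 131.0, 183.0], [434.0, 136.0, 180.0], [435.0, 141.0, 179.0], [406.0, 142.0, 245.0]]
233 [[406.0, 130.0, 248.0], [433.0, 131.0, 189.0], [434.0, 136.0, 185.0], [434.0, 141.0, 184.0], [406.0, 141.0, 248.0]]
237 [[406.0, 130.0, 251.0], [433.0, 131.0, 192.0], [434.0, 136.0, 190.0], [434.0, 141.0, 190.0], [406.0, 141.0, 249.0]]
241 [[406.0, 130.0, 253.0], [433.0, 131.0, 197.0], [434.0, 136.0, 194.0], [434.0, 141.0, 194.0], [408.0, 141.0, 249.0]]
245 [[406.0, 131.0, 256.0], [433.0, 131.0, 202.0], [434.0, 136.0, 198.0], [434.0, 141.0, 199.0], [407.0, 141.0, 252.0]]
249 [[406.0, 131.0, 257.0], [432.0, 132.0, 207.0], [434.0, 136.0, 203.0], [434.0, 141.0, 203.0], [408.0, 141.0, 254.0]]
```

View pics/w3.png

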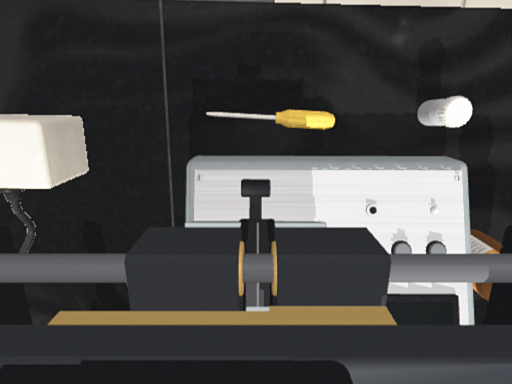

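Run:
```python
from h import *
c=load('s3'); 
def proj(c,p):
    q=Rc(c).T@(np.array(p)-c['position']); K=c['camera_matrix']; return (K[0,2]+K[0,0]*q[0]/-q[2], K[1,2]-K[1,1]*q[1]/-q[2])
u,v=proj(c,(.445,.1367,.136)); print(u,v, proj(c,(.445,.1367,.169)))
i=cv2.cvtColor(c['img'],4).copy(); i=i[20:220,200:460]; i=cv2.resize(i,None,fx=3,fy=3,interpolation=2)
cv2.circle(i,(int((u-200)*3),int((v-20)*3)),3,(0,0,255),-1); cv2.imwrite('pics/s3y.png',i)
```

```text
311.9099476781519 169.1499293631616 (np.float64(312.3470007156932), np.float64(154.4091672352452))
```

View pics/s3y.png

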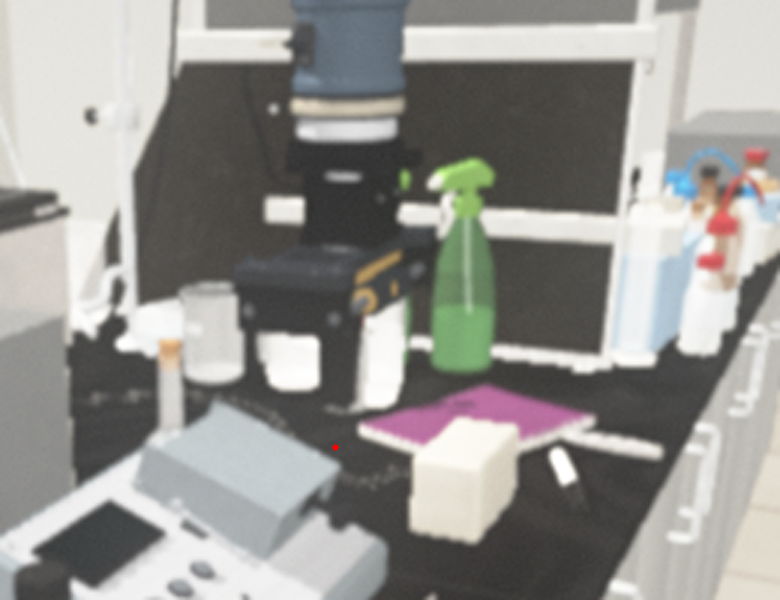

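Both the side view (tip at crop (345, 408), v≈156) and the wrist depth put the real fingertips about 30 mm short of the reported TCP. The first grasp therefore closed above the bar. I'll correct for that, reopen, go deeper, and check by picture before closing.

```bash
python3 -m inch '[{"dx":2.5,"dy":-0.5,"dz":0,"ax":0,"ay":0,"az":0,"gripper":60},{"dx":2.5,"dy":-0.5,"dz":0,"ax":0,"ay":0,"az":0,"gripper":60},{"dx":0,"dy":0,"dz":0,"ax":0,"ay":0,"az":0,"gripper":60},{"dx":0,"dy":0,"dz":10,"ax":0,"ay":0,"az":0,"gripper":60},{"dx":0,"dy":0,"dz":20,"ax":0,"ay":0,"az":0,"gripper":60},{"dx":0,"dy":0,"dz":20,"ax":0,"ay":0,"az":0,"gripper":60},{"dx":0,"dy":0,"dz":15,"ax":0,"ay":0,"az":0,"gripper":60},{"dx":0,"dy":0,"dz":0,"ax":0,"ay":0,"az":0,"gripper":60}]'
python3 -m inch '[{"dx":0,"dy":0,"dz":13,"ax":0,"ay":0,"az":0,"gripper":60},{"dx":0,"dy":0,"dz":10,"ax":0,"ay":0,"az":0,"gripper":60},{"dx":0,"dy":0,"dz":6,"ax":0,"ay":0,"az":0,"gripper":60},{"dx":0,"dy":0,"dz":4,"ax":0,"ay":0,"az":0,"gripper":60},{"dx":0,"dy":0,"dz":0,"ax":0,"ay":0,"az":0,"gripper":60}]'
python3 -c "
from h import *
snap('wrist','w4');c=snap('side','s4');i=c['img'][100:250,190:390];cv2.imwrite('pics/s4z.png',cv2.resize(cv2.cvtColor(i,4),None,fx=4,fy=4,interpolation=2));print(robot.get_obs()['ft_force'])"
```

```text
time: 7.8
position: [0.4374, 0.1354, 0.0683]
tool_rot: [-0.011, 1.0, -0.0, -0.003]
ft_force: [0.3, 0.5, 0.4]
grip_width: 0.0506
time: 8.3
position: [0.4391, 0.1356, 0.0373]
tool_rot: [-0.011, 1.0, -0.0, -0.0]
ft_force: [-0.2, -0.3, 0.2]
grip_width: 0.0522
[ 0.40327121 -0.05776074 -0.557996  ]
```

View pics/w4.png

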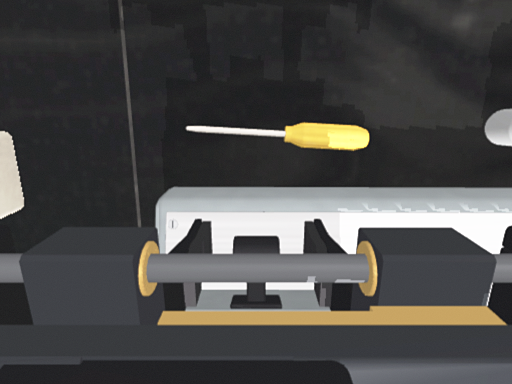

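View pics/s4z.png

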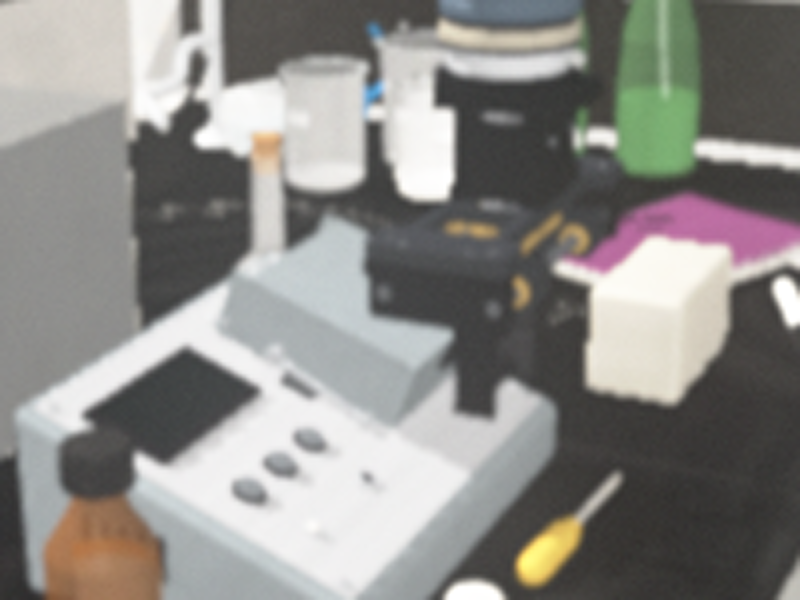

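The fingertips (195–318, 220) now straddle the bar at (233–280, 237), and in the side view the tip at (478, 415) is just above the face.

```bash
python3 -m inch '[{"dx":0,"dy":0,"dz":0,"ax":0,"ay":0,"az":0,"gripper":0},{"dx":0,"dy":0,"dz":0,"ax":0,"ay":0,"az":0,"gripper":0},{"dx":0,"dy":0,"dz":0,"ax":0,"ay":0,"az":0,"gripper":0},{"dx":0,"dy":0,"dz":0,"ax":0,"ay":0,"az":0,"gripper":0},{"dx":0,"dy":0,"dz":0,"ax":0,"ay":0,"az":0,"gripper":0},{"dx":0,"dy":0,"dz":0,"ax":0,"ay":0,"az":0,"gripper":0},{"dx":0,"dy":0,"dz":0,"ax":0,"ay":0,"az":0,"gripper":0}]' 20
python3 -m inch '[{"dx":1.8,"dy":0,"dz":-13.9,"ax":0,"ay":0,"az":0,"gripper":0},{"dx":0.4,"dy":0,"dz":-14,"ax":0,"ay":0,"az":0,"gripper":0},{"dx":-1,"dy":0,"dz":-14,"ax":0,"ay":0,"az":0,"gripper":0},{"dx":-2.4,"dy":0,"dz":-13.8,"ax":0,"ay":0,"az":0,"gripper":0},{"dx":0,"dy":0,"dz":0,"ax":0,"ay":0,"az":0,"gripper":0}]'
```

```text
time: 9.1
position: [0.4394, 0.135, 0.0376]
tool_rot: [-0.011, 1.0, -0.0, 0.0]
ft_force: [-0.6, -4.7, 0.8]
grip_width: 0.0238
time: 9.6
position: [0.4406, 0.135, 0.0942]
tool_rot: [-0.011, 1.0, -0.001, 0.0]
ft_force: [-0.1, -4.9, -2.1]
grip_width: 0.0239
```

Gripped at 23.8 mm, and the lift force is about 2 N as expected. Continuing the arc.

```bash
python3 -m inch '[{"dx":-3.8,"dy":-0.4,"dz":-13.5,"ax":0,"ay":0,"az":0,"gripper":0},{"dx":-5.1,"dy":0,"dz":-13,"ax":0,"ay":0,"az":0,"gripper":0},{"dx":-6.4,"dy":0,"dz":-12.5,"ax":0,"ay":0,"az":0,"gripper":0},{"dx":-7.6,"dy":0,"dz":-11.8,"ax":0,"ay":0,"az":0,"gripper":0},{"dx":-8.7,"dy":0,"dz":-10.9,"ax":0,"ay":0,"az":0,"gripper":0},{"dx":-9.8,"dy":0,"dz":-10,"ax":0,"ay":0,"az":0,"gripper":0},{"dx":0,"dy":0,"dz":0,"ax":0,"ay":0,"az":0,"gripper":0}]'
python3 -c "
from h import *
snap('wrist','w5');c=snap('side','s5');i=c['img'][80:250,190:390];cv2.imwrite('pics/s5z.png',cv2.resize(cv2.cvtColor(i,4),None,fx=3.5,fy=3.5,interpolation=2));print(robot.get_obs()['ft_force'])"
```

```text
time: 10.3
position: [0.4811, 0.1358, 0.1653]
tool_rot: [-0.011, 1.0, -0.0, -0.001]
ft_force: [-3.2, -3.9, 0.2]
grip_width: 0.0241
[-3.58739461 -4.65052425  1.57498839]
```

View pics/s5z.png

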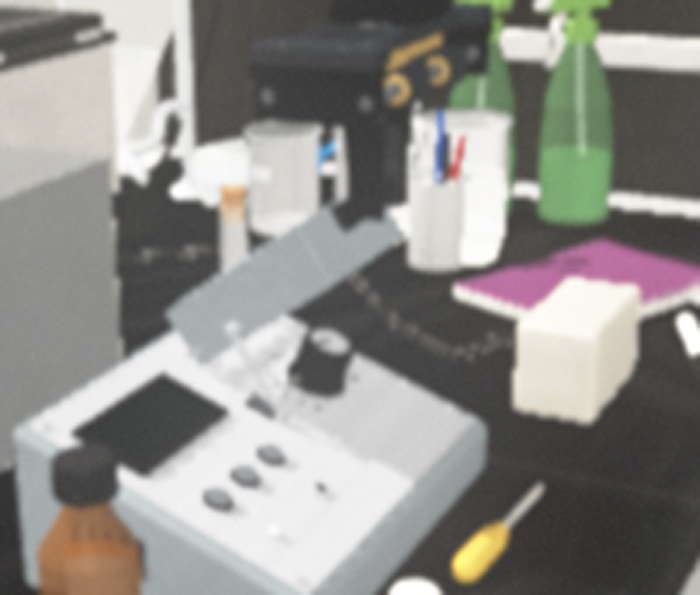

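The guard is up about 1 rad, the knob is visible at (322, 362), and the grip holds. On to 1.9.

```bash
python3 -m inch '[{"dx":-10.7,"dy":0,"dz":-9,"ax":0,"ay":0,"az":0,"gripper":0},{"dx":-11.6,"dy":0,"dz":-7.9,"ax":0,"ay":0,"az":0,"gripper":0},{"dx":-12.3,"dy":0,"dz":-6.7,"ax":0,"ay":0,"az":0,"gripper":0},{"dx":-12.9,"dy":0,"dz":-5.4,"ax":0,"ay":0,"az":0,"gripper":0},{"dx":-13.4,"dy":0,"dz":-4.1,"ax":0,"ay":0,"az":0,"gripper":0},{"dx":0,"dy":0,"dz":0,"ax":0,"ay":0,"az":0,"gripper":0}]'
python3 -m inch '[{"dx":-13.7,"dy":0,"dz":-2.7,"ax":0,"ay":0,"az":0,"gripper":0},{"dx":-13.9,"dy":0,"dz":-1.4,"ax":0,"ay":0,"az":0,"gripper":0},{"dx":-14,"dy":0,"dz":0,"ax":0,"ay":0,"az":0,"gripper":0},{"dx":-13.9,"dy":0,"dz":1.4,"ax":0,"ay":0,"az":0,"gripper":0},{"dx":0,"dy":0,"dz":0,"ax":0,"ay":0,"az":0,"gripper":0}]'
python3 -c "
from h import *
c=snap('side','s6');i=c['img'][80:250,190:390];cv2.imwrite('pics/s6z.png',cv2.resize(cv2.cvtColor(i,4),None,fx=3.5,fy=3.5,interpolation=2));print(robot.get_obs()['ft_force'])"
```

```text
time: 11.0
position: [0.5436, 0.137, 0.1985]
tool_rot: [-0.011, 1.0, -0.0, 0.0]
ft_force: [-3.1, -3.4, 6.1]
grip_width: 0.0238
time: 11.5
position: [0.6004, 0.1381, 0.2012]
tool_rot: [-0.011, 1.0, -0.0, 0.002]
ft_force: [-1.1, -3.8, 5.8]
grip_width: 0.0235
[-0.73699643 -4.73387795  6.22510359]
```

View pics/s6z.png

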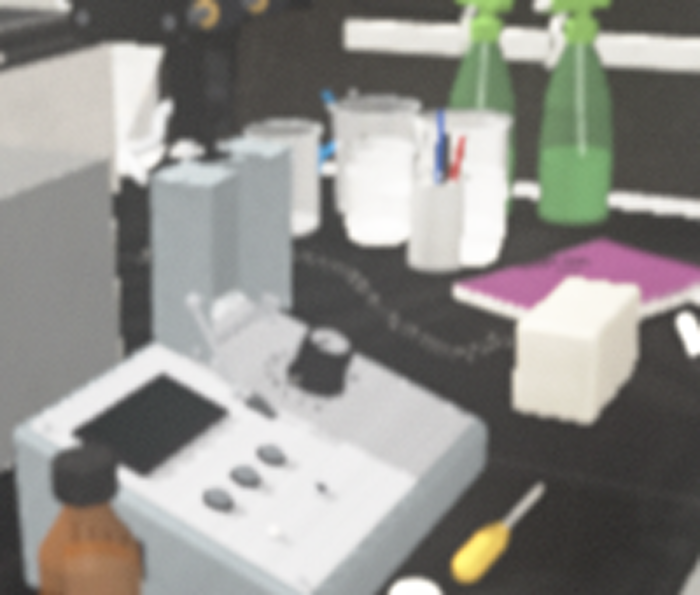

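```bash
python3 -m inch '[{"dx":-2.5,"dy":0,"dz":-1,"ax":0,"ay":0,"az":0,"gripper":0},{"dx":0,"dy":0,"dz":0,"ax":0,"ay":0,"az":0,"gripper":0},{"dx":8,"dy":0,"dz":-0.5,"ax":0,"ay":0,"az":0,"gripper":0},{"dx":8,"dy":0,"dz":-0.5,"ax":0,"ay":0,"az":0,"gripper":0},{"dx":8,"dy":0,"dz":0,"ax":0,"ay":0,"az":0,"gripper":0},{"dx":6,"dy":0,"dz":0.5,"ax":0,"ay":0,"az":0,"gripper":0},{"dx":0,"dy":0,"dz":0,"ax":0,"ay":0,"az":0,"gripper":0}]'
python3 -c "
from h import *
c=snap('side','s7');i=c['img'][80:250,190:390];cv2.imwrite('pics/s7z.png',cv2.resize(cv2.cvtColor(i,4),None,fx=3.5,fy=3.5,interpolation=2));print(robot.get_obs()['ft_force'])"
```

```text
time: 12.25
position: [0.5695, 0.1375, 0.202]
tool_rot: [-0.011, 1.0, -0.001, -0.0]
ft_force: [-0.3, -5.4, 1.0]
grip_width: 0.0239
[-0.59619927 -4.9299517   0.7814669 ]
```

View pics/s7z.png

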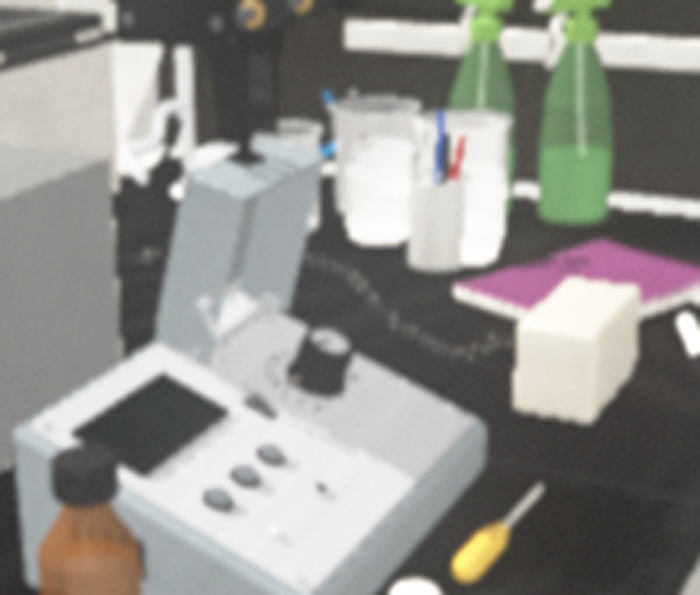

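```bash
python3 -m inch '[{"dx":2,"dy":0,"dz":0,"ax":0,"ay":0,"az":0,"gripper":0},{"dx":0,"dy":0,"dz":0,"ax":0,"ay":0,"az":0,"gripper":0}]';python3 -m inch '[{"dx":2,"dy":0,"dz":0,"ax":0,"ay":0,"az":0,"gripper":0},{"dx":0,"dy":0,"dz":0,"ax":0,"ay":0,"az":0,"gripper":0}]'
```

```text
time: 12.5
position: [0.5686, 0.1374, 0.202]
tool_rot: [-0.011, 1.0, -0.001, 0.001]
ft_force: [0.8, -5.3, 0.0]
grip_width: 0.0239
time: 12.7
position: [0.5672, 0.1374, 0.2019]
tool_rot: [-0.011, 1.0, -0.001, 0.001]
ft_force: [2.2, -5.4, -2.4]
grip_width: 0.024
```

The force turns to +x, so the stay is carrying the guard. I back off 2 mm and let go.

```bash
python3 -m inch '[{"dx":-2,"dy":0,"dz":0,"ax":0,"ay":0,"az":0,"gripper":0},{"dx":0,"dy":0,"dz":0,"ax":0,"ay":0,"az":0,"gripper":60},{"dx":0,"dy":0,"dz":0,"ax":0,"ay":0,"az":0,"gripper":60},{"dx":0,"dy":0,"dz":0,"ax":0,"ay":0,"az":0,"gripper":60},{"dx":0,"dy":0,"dz":0,"ax":0,"ay":0,"az":0,"gripper":60},{"dx":0,"dy":0,"dz":-15,"ax":0,"ay":0,"az":0,"gripper":60},{"dx":0,"dy":0,"dz":-30,"ax":0,"ay":0,"az":0,"gripper":60},{"dx":0,"dy":0,"dz":-35,"ax":0,"ay":0,"az":0,"gripper":60}]'
python3 -c "
from h import *
c=snap('side','s8');i=c['img'][80:250,190:390];cv2.imwrite('pics/s8z.png',cv2.resize(cv2.cvtColor(i,4),None,fx=3.5,fy=3.5,interpolation=2));snap('top','t8');snap('wrist','w8');print(robot.get_obs()['ft_force'],robot.get_obs()['q'])"
```

```text
time: 13.5
position: [0.5676, 0.1385, 0.2818]
tool_rot: [-0.011, 1.0, 0.0, -0.002]
ft_force: [1.8, 0.4, -0.8]
grip_width: 0.0518
[-0.23825589 -0.57349291  0.39881244] [ 4.78630509e-02  3.78809110e-01  1.41466140e+00  6.56074632e-04
  1.34148902e+00 -1.54562389e+00]
```

View pics/s8z.png

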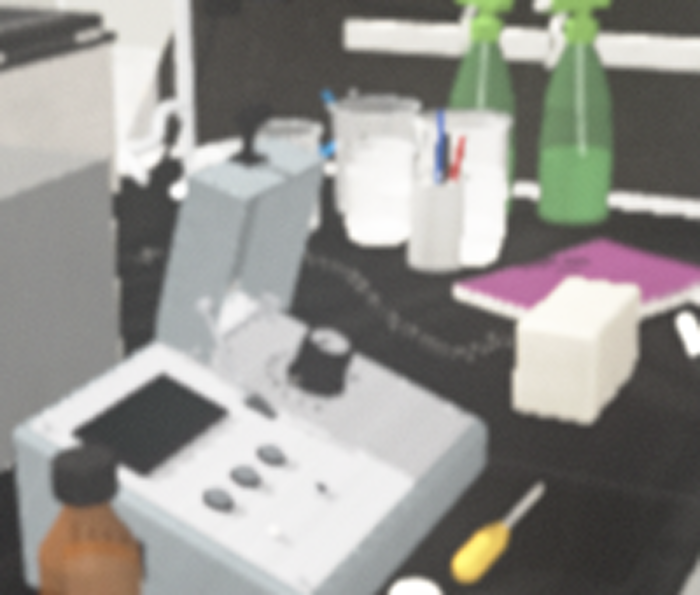

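View pics/w8.png

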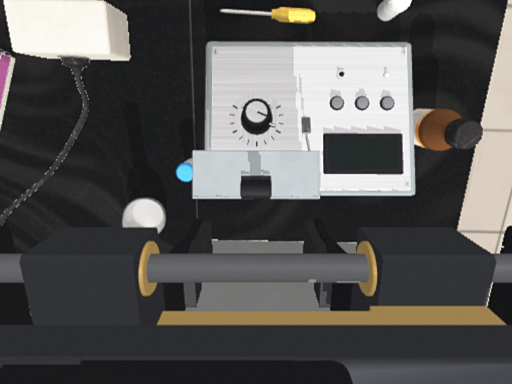

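View pics/t8.png

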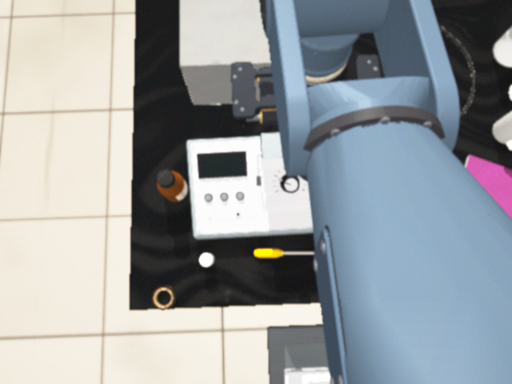

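The guard stands propped and released: its pull is at (257, 187) in the wrist view and the knob at (257, 112). Next I measure the knob.

Run:
```python
from h import *
c=load('w8'); P=cloud(c); img=c['img'].astype(int)
m=np.zeros((384,512),bool); m[92:140,236:290]=1; m&=img.max(-1)<90
n,l,s,ce=cv2.connectedComponentsWithStats(m.astype(np.uint8)); k=1+np.argmax(s[1:,4]); print(s[k],ce[k]); mm=l==k
X=P[mm]; print(np.nanmedian(X,0)); 
nrm=np.array([-np.sin(np.radians(20)),0,np.cos(np.radians(20))]); nrm=R.from_euler('z',1.2,degrees=True).apply(nrm)
# face plane
fm=np.zeros((384,512),bool); fm[55:75,215:290]=1; F=P[fm]; f0=np.nanmedian(F@nrm); print('face off',f0, 'left face',np.nanmedian(P[60:90,310:390].reshape(-1,3)@nrm))
hh=P@nrm-f0
reg=np.zeros_like(m); reg[85:145,230:290]=1
top=reg&(hh>.028)&(hh<.04); T=P[top]; print('top pts',top.sum(),T.mean(0),T.min(0),T.max(0), hh[top].mean())
u=np.array([nrm[2],0,-nrm[0]]); 
w=np.array([-np.sin(.021),np.cos(.021),0]); u=np.cross(w,nrm)
r=cv2.minEnclosingCircle(np.stack([T@u,T@w],1).astype(np.float32)); print('circle',r, 'centre3d on top', u*r[0][0]+w*r[0][1]+nrm*(f0+.033), 'grip pt',u*r[0][0]+w*r[0][1]+nrm*(f0+.026))
cv2.imwrite('pics/w8z.png',cv2.resize(cv2.cvtColor(c['img'],4)[70:160,205:325],None,fx=6,fy=6,interpolation=2))
# guard propped clear: pull
print('pull',pt(c,257,185))
```

```text
[241  99  31  36 484] [256.02272727 120.26239669]
[0.52450991 0.13708062 0.10269427]
face off -0.10645734162729034 left face -0.10643956456080861
top pts 633 [0.51172314 0.13701183 0.10700595] [0.49629175 0.12010396 0.10019595] [0.52794338 0.15439426 0.11287398] 0.031047432162638177
circle ((0.5195930600166321, 0.12631624937057495), 0.017414946109056473) centre3d on top [0.51061604 0.13706721 0.10868397] grip pt [0.51300966 0.13711735 0.10210612]
pull [0.55965445 0.13889951 0.25192691]
```

View pics/w8z.png

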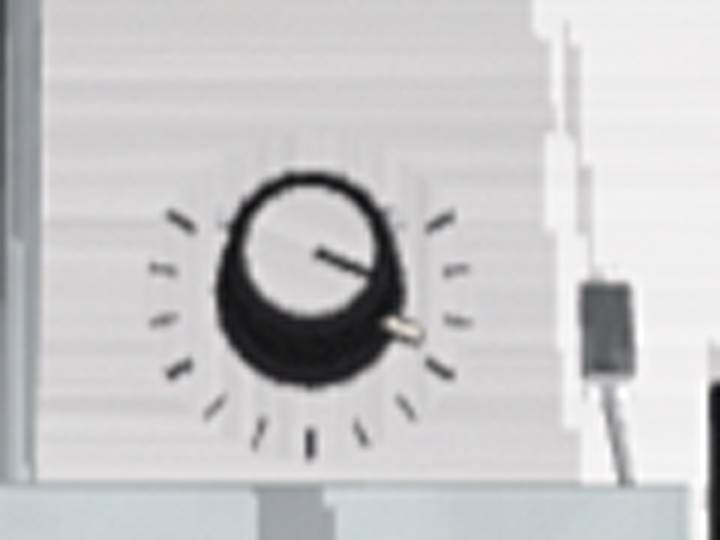

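Knob axis: grip point (0.513, 0.137, 0.102), top radius 17.4 mm as specified. The pointer is at left, slightly up, so about 0.95 rad, leaving roughly 185° to turn. The gripper body would strike the guard if square to the face. I'll lean the tool towards the front instead, so I test the reach of that tilt in free space first.

```bash
python3 -m inch '[{"dx":40,"dy":0,"dz":0,"ax":0,"ay":0,"az":0,"gripper":60},{"dx":40,"dy":0,"dz":0,"ax":0,"ay":0,"az":0,"gripper":60},{"dx":20,"dy":0,"dz":0,"ax":0,"ay":0,"az":0,"gripper":60},{"dx":0,"dy":0,"dz":0,"ax":0,"ay":-0.14,"az":0,"gripper":60},{"dx":0,"dy":0,"dz":0,"ax":0,"ay":-0.14,"az":0,"gripper":60},{"dx":0,"dy":0,"dz":0,"ax":0,"ay":-0.14,"az":0,"gripper":60},{"dx":0,"dy":0,"dz":0,"ax":0,"ay":0,"az":0,"gripper":60}]'
python3 - <<'E'
from h import *
o=robot.get_obs(); print(o['q'],o['position'],R.from_quat(o['tool_rot']).as_matrix().round(3).tolist())
D=[(.5283,1.4336,1.1814,.6145,.1896),(.2430,1.5738,1.3250,.4935,.3012),(.1902,1.6455,1.3060,.4593,.30125),(.3788,1.4147,1.3415,.5736,.2818)]
q=o['q']; re=np.sqrt(o['position'][0]**2+o['position'][1]**2-.111**2); D.append((q[1],q[2],q[4],re,o['position'][2]))
A=[];B=[]
for a,b,c,r,z in D:
    s=a+b; t=a+b+c
    A.append([1,0,np.sin(a),np.sin(s),np.cos(s),np.sin(t),np.cos(t)]);B.append(r)
    A.append([0,1,np.cos(a),np.cos(s),-np.sin(s),np.cos(t),-np.sin(t)]);B.append(z)
x,res,rk,sv=np.linalg.lstsq(np.array(A),np.array(B),rcond=None); print(x.round(4),rk,sv.round(3),(np.array(A)@x-B).round(4))
E
```

```text
time: 14.35
position: [0.459, 0.136, 0.2768]
tool_rot: [-0.011, 0.979, 0.002, 0.202]
ft_force: [-1.2, -0.4, -0.2]
grip_width: 0.0522
[ 0.06645336  0.05410007  1.97102238 -0.02625879  0.71058732 -1.51122488] [0.45902121 0.1359984  0.27675399] [[-0.918, -0.023, 0.395], [-0.021, 1.0, 0.009], [-0.395, -0.0, -0.919]]
[ 0.0074  0.2473  0.5816  0.3781  0.0988  0.3239 -0.0027] 7 [4.448 3.854 0.41  0.38  0.212 0.072 0.052] [ 0.0002  0.0005 -0.0008 -0.0013 -0.0001 -0.0012  0.0007  0.002  -0.
 -0.    ]
```

The reach fit shows q5 would hit 0 if the tool leans more than about 20° from vertical. So I'll work square to the face, set 4 mm down-slope on the pads, with short strokes of about ±16°. Setting the tilt to 20° now.

```bash
python3 -m inch '[{"dx":0,"dy":0,"dz":0,"ax":0,"ay":0.071,"az":0,"gripper":60},{"dx":0,"dy":0,"dz":0,"ax":0,"ay":0,"az":0,"gripper":60},{"dx":0,"dy":0,"dz":0,"ax":0,"ay":0,"az":0,"gripper":60}]'
cat > go.py <<'E'
from h import *
import sys
o=robot.get_obs(); Rt=R.from_quat(o['tool_rot']).as_matrix()
n=R.from_euler('z',1.2,degrees=True).apply([-.342,0,.94]); w=np.array([-np.sin(.021),np.cos(.021),0]); u=np.cross(w,n)
G=np.array([.5130,.1371,.1021])
def st():
    d=o['position']-G; print('t',round(o['time'],2),'q',o['q'].round(3),'tcp rel: u %.1f w %.1f h %.1f'%(d@u*1e3,d@w*1e3,d@n*1e3+26),'grip %.1f'%(o['grip_width']*1e3),'F',o['ft_force'].round(1))
    z=Rt[:,2]; print('tool z vs -n: u %.3f w %.3f'%(z@u,z@w),'heading a(deg, cw+) %.1f'%np.degrees(np.arctan2(-(Rt[:,1]@u),Rt[:,1]@w)*-1))
st()
if len(sys.argv)>1:
    h,e=float(sys.argv[1]),float(sys.argv[2]); T=G+(h-26)/1e3*n-e/1e3*u
    print('tool delta mm',(Rt.T@(T-o['position'])*1e3).round(1))
E
python3 go.py 60 4
```

```text
time: 14.65
position: [0.4703, 0.1359, 0.2825]
tool_rot: [-0.011, 0.985, 0.002, 0.174]
ft_force: [0.7, 0.3, -0.2]
grip_width: 0.0522
t 14.65 q [ 0.062  0.082  1.898 -0.019  0.813 -1.52 ] tcp rel: u 21.6 w -0.3 h 210.1 grip 52.2 F [ 0.7  0.3 -0.2]
tool z vs -n: u 0.000 w 0.000 heading a(deg, cw+) -0.0
tool delta mm [ 25.6   0.3 150.1]
```

```bash
python3 -m inch '[{"dx":25.6,"dy":0.3,"dz":10,"ax":0,"ay":0,"az":0,"gripper":60},{"dx":0,"dy":0,"dz":40,"ax":0,"ay":0,"az":0,"gripper":60},{"dx":0,"dy":0,"dz":40,"ax":0,"ay":0,"az":0,"gripper":60},{"dx":0,"dy":0,"dz":40,"ax":0,"ay":0,"az":0,"gripper":60},{"dx":0,"dy":0,"dz":30,"ax":0,"ay":0,"az":0,"gripper":60},{"dx":0,"dy":0,"dz":20,"ax":0,"ay":0,"az":0,"gripper":60},{"dx":0,"dy":0,"dz":0,"ax":0,"ay":0,"az":0,"gripper":60},{"dx":0,"dy":0,"dz":0,"ax":0,"ay":0,"az":0,"gripper":60}]'
python3 go.py -20 4
python3 -c "
from h import *
c=snap('side','s9');i=c['img'][50:250,190:390];cv2.imwrite('pics/s9z.png',cv2.resize(cv2.cvtColor(i,4),None,fx=3,fy=3,interpolation=2));snap('wrist','w9')"
```

```text
time: 15.45
position: [0.506, 0.137, 0.1039]
tool_rot: [-0.011, 0.985, 0.002, 0.173]
ft_force: [-0.0, 0.3, 1.2]
grip_width: 0.0523
t 15.45 q [ 0.059  0.45   2.051 -0.044  0.294 -1.494] tcp rel: u -5.9 w 0.0 h 30.1 grip 52.3 F [-0.   0.3  1.2]
tool z vs -n: u -0.002 w 0.000 heading a(deg, cw+) -0.1
tool delta mm [-2.  -0.  50.1]
```

View pics/s9z.png

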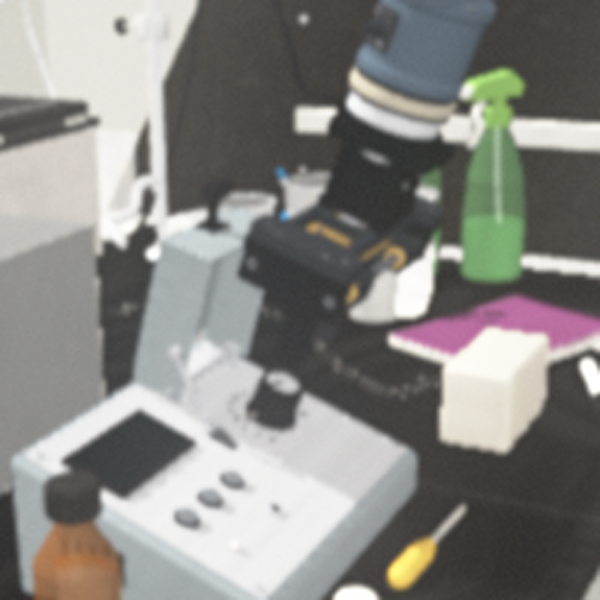

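View pics/w9.png

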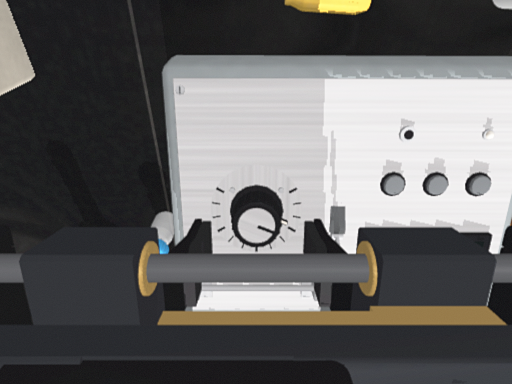

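The knob at (257, 215) lies centred between the fingers (197 and 318), and the body is clear in front of the guard in the side view. I check the true tip height in this tilted pose, then go down.

Run:
```python
import io,contextlib
with contextlib.redirect_stdout(io.StringIO()):
    from go import *
c=load('w9'); P=cloud(c)
d=P-G; H=d@n*1e3+26; U=d@u*1e3; W=d@w*1e3
for v in range(216,236,3): print(v,[(round(U[v,x]),round(W[v,x]),round(H[v,x])) for x in (192,198,204,210,305,311,317)])
k=(abs(U)<40)&(abs(W)<17)&(H>28)&(H<38); print('knob top centre u,w',U[k].mean(),W[k].mean(),H[k].mean(),U[k].min(),U[k].max(),W[k].min(),W[k].max())
sk=(abs(U)<30)&(abs(W)<30)&(H>1.5)&(H<15)&(c['img'].max(-1)<80); print('skirt h hist',np.histogram(H[sk],bins=range(0,16))[0])
```

```text
216 [(5, -50, 1), (5, -45, 0), (5, -41, 0), (5, -36, 1), (5, 38, 0), (5, 42, 0), (6, 47, -1)]
219 [(8, -50, 1), (-18, -32, 65), (8, -41, -1), (8, -36, 0), (8, 38, -1), (8, 42, -1), (-17, 34, 64)]
222 [(10, -50, 0), (-18, -31, 70), (-16, -29, 66), (-16, -26, 65), (-16, 27, 66), (-17, 30, 66), (-18, 33, 70)]
225 [(-18, -34, 73), (-17, -31, 73), (-16, -28, 70), (-15, -25, 67), (-15, 27, 67), (-16, 30, 69), (-18, 32, 74)]
228 [(-18, -33, 78), (-17, -30, 76), (-16, -27, 74), (-14, -25, 68), (-13, 27, 67), (-16, 29, 74), (-17, 31, 77)]
231 [(-18, -32, 81), (-16, -30, 78), (-17, -27, 78), (-12, -25, 67), (-11, 27, 67), (-16, 28, 78), (-16, 31, 78)]
234 [(-18, -32, 85), (-16, -29, 82), (-16, -26, 81), (-10, -26, 67), (-10, 27, 67), (-16, 28, 81), (-16, 31, 81)]
knob top centre u,w -1.369462316061589 -0.14578736750925994 30.903257613647895 -17.012236714490648 16.136168582505878 -16.72221717643765 16.783484562350747
skirt h hist [  0   0  33 182  97  25  21  14  15  18  19  12  18  22  17]
```

```bash
python3 -m inch '[{"dx":-0.5,"dy":0,"dz":20,"ax":0,"ay":0,"az":0,"gripper":60},{"dx":-0.5,"dy":0,"dz":15,"ax":0,"ay":0,"az":0,"gripper":60},{"dx":0,"dy":0,"dz":9,"ax":0,"ay":0,"az":0,"gripper":60},{"dx":0,"dy":0,"dz":6,"ax":0,"ay":0,"az":0,"gripper":60},{"dx":0,"dy":0,"dz":0,"ax":0,"ay":0,"az":0,"gripper":60},{"dx":0,"dy":0,"dz":0,"ax":0,"ay":0,"az":0,"gripper":60}]'
python3 go.py -24 4.5
python3 -c "
from h import *
c=snap('side','s10');i=c['img'][50:250,190:390];cv2.imwrite('pics/s10z.png',cv2.resize(cv2.cvtColor(i,4),None,fx=3,fy=3,interpolation=2))"
```

```text
time: 16.15
position: [0.5243, 0.1375, 0.0582]
tool_rot: [-0.011, 0.985, 0.002, 0.174]
ft_force: [-0.1, -1.1, 0.1]
grip_width: 0.0523
t 16.15 q [ 0.058  0.565  2.043 -0.066  0.184 -1.472] tcp rel: u -4.4 w 0.1 h -19.1 grip 52.3 F [-0.1 -1.1  0.1]
tool z vs -n: u 0.001 w 0.000 heading a(deg, cw+) -0.1
tool delta mm [ 0.1 -0.1  4.9]
```

View pics/s10z.png

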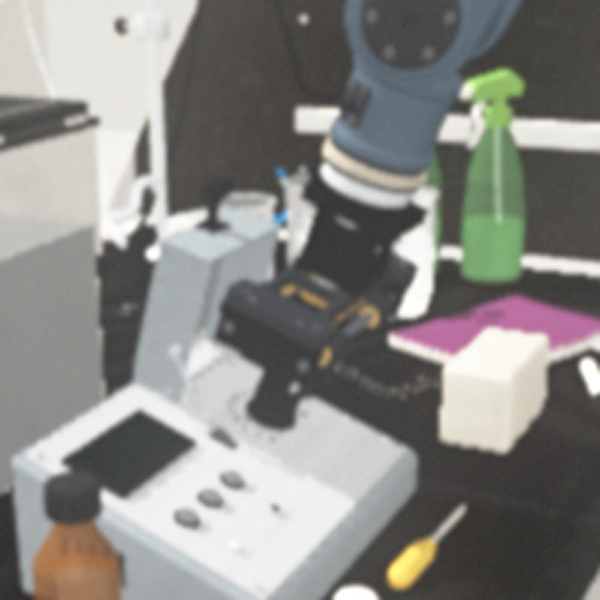

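```bash
python3 -m inch '[{"dx":0,"dy":-0.6,"dz":1,"ax":0,"ay":0,"az":-0.14,"gripper":60},{"dx":0,"dy":-0.6,"dz":1,"ax":0,"ay":0,"az":-0.14,"gripper":60},{"dx":0,"dy":0,"dz":0,"ax":0,"ay":0,"az":0,"gripper":0},{"dx":0,"dy":0,"dz":0,"ax":0,"ay":0,"az":0,"gripper":0},{"dx":0,"dy":0,"dz":0,"ax":0,"ay":0,"az":0,"gripper":0},{"dx":0,"dy":0,"dz":0,"ax":0,"ay":0,"az":0,"gripper":0},{"dx":0,"dy":0,"dz":0,"ax":0,"ay":0,"az":0,"gripper":0}]' 25
python3 go.py
python3 -m inch '[{"dx":0,"dy":0.6,"dz":0,"ax":0,"ay":0,"az":0.14,"gripper":0},{"dx":0,"dy":0.6,"dz":0,"ax":0,"ay":0,"az":0.14,"gripper":0},{"dx":0,"dy":0.6,"dz":0,"ax":0,"ay":0,"az":0.14,"gripper":0},{"dx":0,"dy":0.6,"dz":0,"ax":0,"ay":0,"az":0.14,"gripper":0},{"dx":0,"dy":0,"dz":0,"ax":0,"ay":0,"az":0,"gripper":0}]'
python3 go.py
python3 -c "
from h import *
c=snap('wrist','w11');i=c['img'][180:300,190:330];cv2.imwrite('pics/w11z.png',cv2.resize(cv2.cvtColor(i,4),None,fx=5,fy=5,interpolation=2));snap('side','s11')"
```

```text
time: 16.9
position: [0.5255, 0.1353, 0.0564]
tool_rot: [-0.147, 0.974, -0.023, 0.173]
ft_force: [0.0, -6.2, 3.3]
grip_width: 0.0329
t 16.9 q [ 0.053  0.57   2.043 -0.064  0.18  -1.757] tcp rel: u -3.9 w -2.0 h -21.3 grip 32.9 F [ 0.  -6.2  3.3]
tool z vs -n: u 0.001 w -0.000 heading a(deg, cw+) -16.0
time: 17.4
position: [0.5255, 0.1382, 0.0563]
tool_rot: [0.127, 0.976, 0.026, 0.172]
ft_force: [-0.8, -4.8, 3.4]
grip_width: 0.0333
t 17.4 q [ 0.06   0.57   2.041 -0.073  0.18  -1.182] tcp rel: u -3.9 w 0.9 h -21.3 grip 33.3 F [-0.8 -4.8  3.4]
tool z vs -n: u 0.001 w 0.000 heading a(deg, cw+) 16.1
```

View pics/w11z.png

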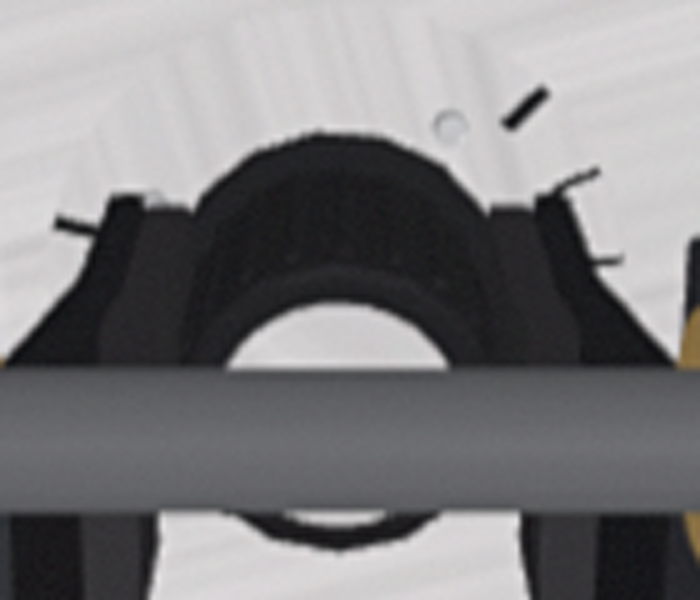

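View pics/s11.png

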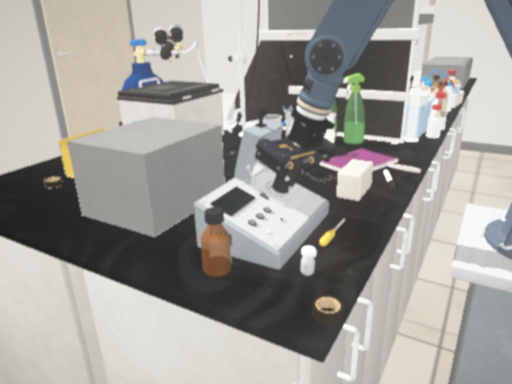

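The knob is held (33 mm) and turned one stroke, with the guard still up and side loads near 5 N. I continue ratcheting.

```bash
python3 -m inch '[{"dx":0,"dy":0,"dz":0,"ax":0,"ay":0,"az":0,"gripper":52},{"dx":0,"dy":0,"dz":0,"ax":0,"ay":0,"az":0,"gripper":52},{"dx":0,"dy":-0.6,"dz":0,"ax":0,"ay":0,"az":-0.14,"gripper":52},{"dx":0,"dy":-0.6,"dz":0,"ax":0,"ay":0,"az":-0.14,"gripper":52},{"dx":0,"dy":-0.6,"dz":0,"ax":0,"ay":0,"az":-0.14,"gripper":52},{"dx":0,"dy":-0.6,"dz":0,"ax":0,"ay":0,"az":-0.14,"gripper":52},{"dx":0,"dy":0,"dz":0,"ax":0,"ay":0,"az":0,"gripper":0},{"dx":0,"dy":0,"dz":0,"ax":0,"ay":0,"az":0,"gripper":0}]' 25
python3 go.py
python3 -m inch '[{"dx":0,"dy":0,"dz":0,"ax":0,"ay":0,"az":0,"gripper":0},{"dx":0,"dy":0,"dz":0,"ax":0,"ay":0,"az":0,"gripper":0},{"dx":0,"dy":0.6,"dz":0,"ax":0,"ay":0,"az":0.14,"gripper":0},{"dx":0,"dy":0.6,"dz":0,"ax":0,"ay":0,"az":0.14,"gripper":0},{"dx":0,"dy":0.6,"dz":0,"ax":0,"ay":0,"az":0.14,"gripper":0},{"dx":0,"dy":0.6,"dz":0,"ax":0,"ay":0,"az":0.14,"gripper":0},{"dx":0,"dy":0,"dz":0,"ax":0,"ay":0,"az":0,"gripper":0}]'
python3 go.py
```

```text
time: 18.3
position: [0.5245, 0.1364, 0.0555]
tool_rot: [-0.147, 0.974, -0.022, 0.172]
ft_force: [0.7, -14.4, 3.0]
grip_width: 0.0357
t 18.3 q [ 0.055  0.571  2.044 -0.063  0.179 -1.755] tcp rel: u -5.2 w -1.0 h -21.7 grip 35.7 F [  0.7 -14.4   3. ]
tool z vs -n: u -0.001 w 0.000 heading a(deg, cw+) -16.0
time: 19.0
position: [0.525, 0.1385, 0.0557]
tool_rot: [0.127, 0.976, 0.026, 0.172]
ft_force: [0.2, -2.0, -0.5]
grip_width: 0.0334
t 19.0 q [ 0.06   0.571  2.042 -0.074  0.179 -1.181] tcp rel: u -4.6 w 1.2 h -21.7 grip 33.4 F [ 0.2 -2.  -0.5]
tool z vs -n: u 0.001 w 0.000 heading a(deg, cw+) 16.1
```

```bash
python3 -m inch '[{"dx":0,"dy":0,"dz":0,"ax":0,"ay":0,"az":0,"gripper":52},{"dx":0,"dy":0,"dz":0,"ax":0,"ay":0,"az":0,"gripper":52},{"dx":0,"dy":-0.6,"dz":0,"ax":0,"ay":0,"az":-0.14,"gripper":52},{"dx":0,"dy":-0.6,"dz":0,"ax":0,"ay":0,"az":-0.14,"gripper":52},{"dx":0,"dy":-0.6,"dz":0,"ax":0,"ay":0,"az":-0.14,"gripper":52},{"dx":0,"dy":-0.6,"dz":0,"ax":0,"ay":0,"az":-0.14,"gripper":52},{"dx":0,"dy":0,"dz":0,"ax":0,"ay":0,"az":0,"gripper":52}]' 25
python3 -c "
from h import *
c=snap('wrist','w12');i=c['img'][170:310,180:340];cv2.imwrite('pics/w12z.png',cv2.resize(cv2.cvtColor(i,4),None,fx=4,fy=4,interpolation=2));c=snap('side','s12');i=c['img'][50:250,190:390];cv2.imwrite('pics/s12z.png',cv2.resize(cv2.cvtColor(i,4),None,fx=3,fy=3,interpolation=2))"; python3 go.py
```

```text
time: 19.7
position: [0.5242, 0.1363, 0.0555]
tool_rot: [-0.149, 0.974, -0.022, 0.172]
ft_force: [0.9, -0.1, 0.9]
grip_width: 0.0453
t 19.8 q [ 0.055  0.571  2.045 -0.063  0.178 -1.755] tcp rel: u -5.3 w -1.0 h -21.6 grip 45.4 F [-0.   0.8 -0. ]
tool z vs -n: u -0.000 w 0.000 heading a(deg, cw+) -16.0
```

View pics/w12z.png

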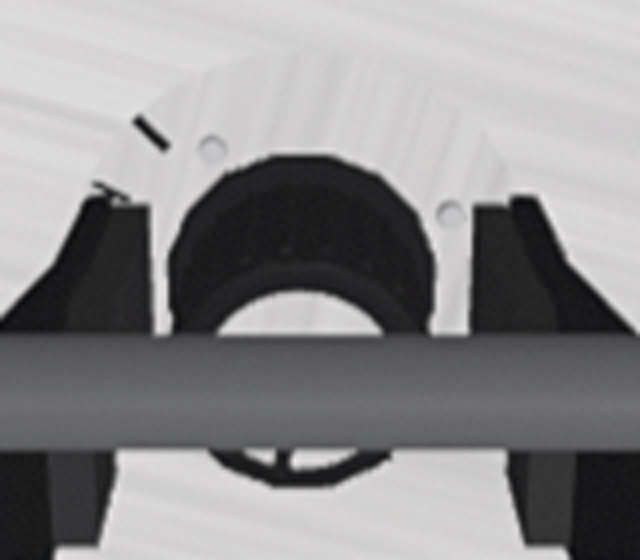

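View pics/s12z.png

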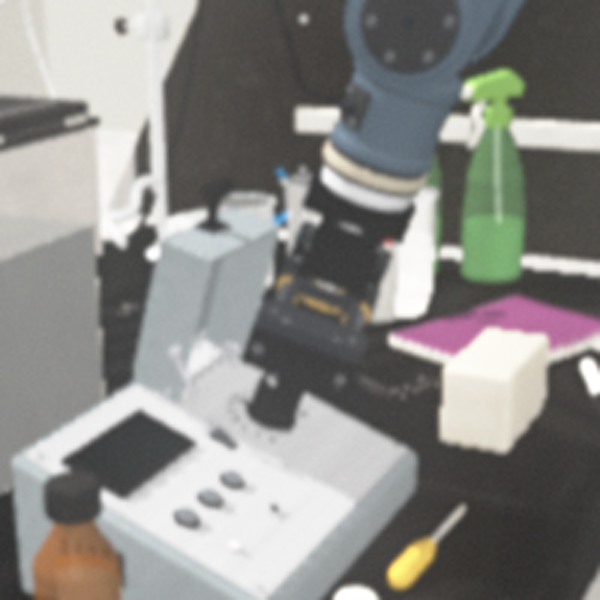

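The pointer line is now near top dead centre (zoom (280, 465)), so about 64° in two strokes. The guard is standing and the console has not moved. The knob sits about 1 mm to the right of the jaws' middle, so I trim that and continue.

```bash
python3 -m inch '[{"dx":0,"dy":-1.2,"dz":0,"ax":0,"ay":0,"az":0,"gripper":0},{"dx":0,"dy":0,"dz":0,"ax":0,"ay":0,"az":0,"gripper":0},{"dx":0,"dy":0,"dz":0,"ax":0,"ay":0,"az":0,"gripper":0},{"dx":0,"dy":0.6,"dz":0,"ax":0,"ay":0,"az":0.14,"gripper":0},{"dx":0,"dy":0.6,"dz":0,"ax":0,"ay":0,"az":0.14,"gripper":0},{"dx":0,"dy":0.6,"dz":0,"ax":0,"ay":0,"az":0.14,"gripper":0},{"dx":0,"dy":0.6,"dz":0,"ax":0,"ay":0,"az":0.14,"gripper":0},{"dx":0,"dy":0,"dz":0,"ax":0,"ay":0,"az":0,"gripper":0}]' 25; python3 go.py
python3 -m inch '[{"dx":0,"dy":0,"dz":0,"ax":0,"ay":0,"az":0,"gripper":52},{"dx":0,"dy":0,"dz":0,"ax":0,"ay":0,"az":0,"gripper":52},{"dx":0,"dy":-0.6,"dz":0,"ax":0,"ay":0,"az":-0.14,"gripper":52},{"dx":0,"dy":-0.6,"dz":0,"ax":0,"ay":0,"az":-0.14,"gripper":52},{"dx":0,"dy":-0.6,"dz":0,"ax":0,"ay":0,"az":-0.14,"gripper":52},{"dx":0,"dy":-0.6,"dz":0,"ax":0,"ay":0,"az":-0.14,"gripper":52},{"dx":0,"dy":0,"dz":0,"ax":0,"ay":0,"az":0,"gripper":0},{"dx":0,"dy":0,"dz":0,"ax":0,"ay":0,"az":0,"gripper":0}]'; python3 go.py
python3 -m inch '[{"dx":0,"dy":0,"dz":0,"ax":0,"ay":0,"az":0,"gripper":0},{"dx":0,"dy":0,"dz":0,"ax":0,"ay":0,"az":0,"gripper":0},{"dx":0,"dy":0.6,"dz":0,"ax":0,"ay":0,"az":0.14,"gripper":0},{"dx":0,"dy":0.6,"dz":0,"ax":0,"ay":0,"az":0.14,"gripper":0},{"dx":0,"dy":0.6,"dz":0,"ax":0,"ay":0,"az":0.14,"gripper":0},{"dx":0,"dy":0.6,"dz":0,"ax":0,"ay":0,"az":0.14,"gripper":0},{"dx":0,"dy":0,"dz":0,"ax":0,"ay":0,"az":0,"gripper":0}]'; python3 go.py
python3 -m inch '[{"dx":0,"dy":0,"dz":0,"ax":0,"ay":0,"az":0,"gripper":52},{"dx":0,"dy":0,"dz":0,"ax":0,"ay":0,"az":0,"gripper":52},{"dx":0,"dy":-0.6,"dz":0,"ax":0,"ay":0,"az":-0.14,"gripper":52},{"dx":0,"dy":-0.6,"dz":0,"ax":0,"ay":0,"az":-0.14,"gripper":52},{"dx":0,"dy":-0.6,"dz":0,"ax":0,"ay":0,"az":-0.14,"gripper":52},{"dx":0,"dy":-0.6,"dz":0,"ax":0,"ay":0,"az":-0.14,"gripper":52},{"dx":0,"dy":0,"dz":0,"ax":0,"ay":0,"az":0,"gripper":52}]'
python3 -c "
from h import *
c=snap('wrist','w13');i=c['img'][170:310,180:340];cv2.imwrite('pics/w13z.png',cv2.resize(cv2.cvtColor(i,4),None,fx=4,fy=4,interpolation=2));c=snap('side','s13');i=c['img'][50:250,190:390];cv2.imwrite('pics/s13z.png',cv2.resize(cv2.cvtColor(i,4),None,fx=3,fy=3,interpolation=2))"; python3 go.py
```

```text
time: 20.6
position: [0.5248, 0.1383, 0.0558]
tool_rot: [0.128, 0.976, 0.027, 0.172]
ft_force: [-0.5, 5.8, 0.1]
grip_width: 0.0333
t 20.6 q [ 0.059  0.571  2.043 -0.068  0.178 -1.187] tcp rel: u -4.7 w 1.0 h -21.6 grip 33.3 F [-0.5  5.8  0.1]
tool z vs -n: u 0.001 w 0.001 heading a(deg, cw+) 16.1
time: 21.4
position: [0.5244, 0.1349, 0.0556]
tool_rot: [-0.147, 0.974, -0.022, 0.172]
ft_force: [-0.5, 0.4, -0.9]
grip_width: 0.0359
t 21.4 q [ 0.052  0.571  2.046 -0.058  0.177 -1.762] tcp rel: u -5.2 w -2.4 h -21.6 grip 35.9 F [-0.5  0.4 -0.9]
tool z vs -n: u -0.000 w 0.000 heading a(deg, cw+) -15.9
time: 22.1
position: [0.5245, 0.1385, 0.0556]
tool_rot: [0.128, 0.976, 0.027, 0.172]
ft_force: [0.4, 5.2, -0.8]
grip_width: 0.0338
t 22.1 q [ 0.06   0.571  2.044 -0.068  0.177 -1.186] tcp rel: u -5.1 w 1.1 h -21.6 grip 33.8 F [ 0.4  5.2 -0.8]
tool z vs -n: u 0.001 w 0.001 heading a(deg, cw+) 16.1
time: 22.8
position: [0.5242, 0.1348, 0.0555]
tool_rot: [-0.148, 0.974, -0.022, 0.172]
ft_force: [-0.0, 0.1, -0.8]
grip_width: 0.0456
t 22.9 q [ 0.052  0.571  2.046 -0.059  0.176 -1.762] tcp rel: u -5.5 w -2.4 h -21.6 grip 45.4 F [1.  0.  0.4]
tool z vs -n: u -0.000 w 0.000 heading a(deg, cw+) -15.9
```

View pics/w13z.png

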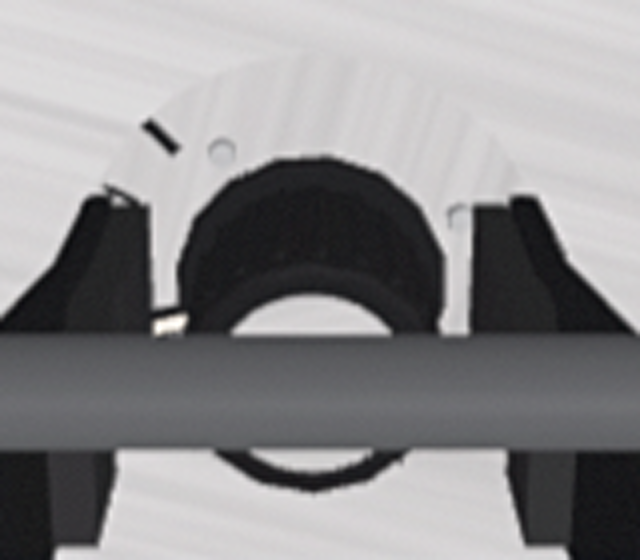

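View pics/s13z.png

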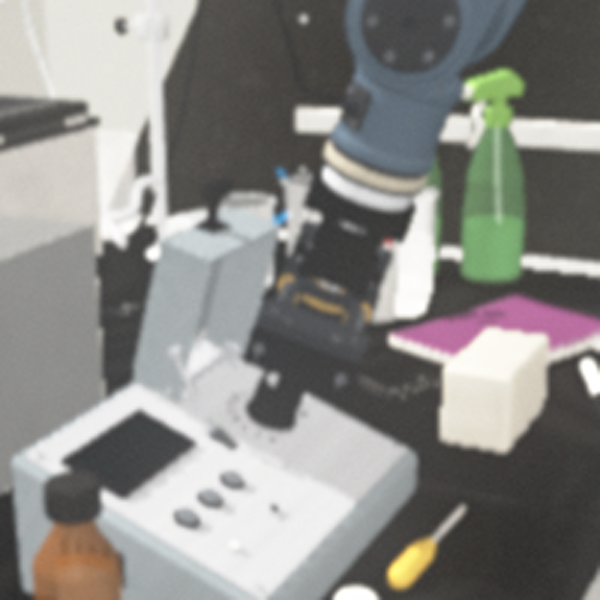

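The pointer nose is now at the right side (zoom (170, 322)), with the right stop pin at (220, 150), leaving roughly 55–60°. Two more full strokes plus a securing one.

```bash
python3 -m inch '[{"dx":0,"dy":0.4,"dz":0,"ax":0,"ay":0,"az":0,"gripper":0},{"dx":0,"dy":0,"dz":0,"ax":0,"ay":0,"az":0,"gripper":0},{"dx":0,"dy":0,"dz":0,"ax":0,"ay":0,"az":0,"gripper":0},{"dx":0,"dy":0.6,"dz":0,"ax":0,"ay":0,"az":0.14,"gripper":0},{"dx":0,"dy":0.6,"dz":0,"ax":0,"ay":0,"az":0.14,"gripper":0},{"dx":0,"dy":0.6,"dz":0,"ax":0,"ay":0,"az":0.14,"gripper":0},{"dx":0,"dy":0.6,"dz":0,"ax":0,"ay":0,"az":0.14,"gripper":0},{"dx":0,"dy":0,"dz":0,"ax":0,"ay":0,"az":0,"gripper":0}]' 25; python3 go.py
python3 -m inch '[{"dx":0,"dy":0,"dz":0,"ax":0,"ay":0,"az":0,"gripper":52},{"dx":0,"dy":0,"dz":0,"ax":0,"ay":0,"az":0,"gripper":52},{"dx":0,"dy":-0.6,"dz":0,"ax":0,"ay":0,"az":-0.14,"gripper":52},{"dx":0,"dy":-0.6,"dz":0,"ax":0,"ay":0,"az":-0.14,"gripper":52},{"dx":0,"dy":-0.6,"dz":0,"ax":0,"ay":0,"az":-0.14,"gripper":52},{"dx":0,"dy":-0.6,"dz":0,"ax":0,"ay":0,"az":-0.14,"gripper":52},{"dx":0,"dy":0,"dz":0,"ax":0,"ay":0,"az":0,"gripper":0},{"dx":0,"dy":0,"dz":0,"ax":0,"ay":0,"az":0,"gripper":0}]'; python3 go.py
python3 -m inch '[{"dx":0,"dy":0,"dz":0,"ax":0,"ay":0,"az":0,"gripper":0},{"dx":0,"dy":0,"dz":0,"ax":0,"ay":0,"az":0,"gripper":0},{"dx":0,"dy":0.6,"dz":0,"ax":0,"ay":0,"az":0.14,"gripper":0},{"dx":0,"dy":0.6,"dz":0,"ax":0,"ay":0,"az":0.14,"gripper":0},{"dx":0,"dy":0.3,"dz":0,"ax":0,"ay":0,"az":0.07,"gripper":0},{"dx":0,"dy":0,"dz":0,"ax":0,"ay":0,"az":0,"gripper":0}]'; python3 go.py; python3 -c "
from h import *
print(robot.get_obs()['moment'])"
python3 -m inch '[{"dx":0,"dy":0.3,"dz":0,"ax":0,"ay":0,"az":0.07,"gripper":0},{"dx":0,"dy":0.3,"dz":0,"ax":0,"ay":0,"az":0.07,"gripper":0},{"dx":0,"dy":0,"dz":0,"ax":0,"ay":0,"az":0,"gripper":0}]'; python3 go.py; python3 -c "
from h import *
print(robot.get_obs()['moment'])"
python3 -c "
from h import *
c=snap('wrist','w14');i=c['img'][170:310,180:340];cv2.imwrite('pics/w14z.png',cv2.resize(cv2.cvtColor(i,4),None,fx=4,fy=4,interpolation=2))"
```

```text
time: 23.7
position: [0.5242, 0.1386, 0.0556]
tool_rot: [0.128, 0.976, 0.027, 0.172]
ft_force: [-0.4, 4.7, -0.2]
grip_width: 0.0334
t 23.7 q [ 0.06   0.571  2.045 -0.07   0.176 -1.184] tcp rel: u -5.3 w 1.3 h -21.5 grip 33.4 F [-0.4  4.7 -0.2]
tool z vs -n: u 0.001 w 0.001 heading a(deg, cw+) 16.1
time: 24.5
position: [0.5237, 0.1352, 0.0553]
tool_rot: [-0.147, 0.974, -0.022, 0.172]
ft_force: [-0.0, -0.1, -0.2]
grip_width: 0.0362
t 24.5 q [ 0.053  0.571  2.047 -0.061  0.175 -1.759] tcp rel: u -6.0 w -2.1 h -21.6 grip 36.2 F [-0.  -0.1 -0.2]
tool z vs -n: u -0.000 w 0.000 heading a(deg, cw+) -15.9
time: 25.1
position: [0.5235, 0.1372, 0.0553]
tool_rot: [0.024, 0.984, 0.008, 0.174]
ft_force: [-0.8, 1.7, 1.0]
grip_width: 0.0333
t 25.1 q [ 0.057  0.571  2.047 -0.067  0.175 -1.401] tcp rel: u -6.1 w -0.1 h -21.6 grip 33.3 F [-0.8  1.7  1. ]
tool z vs -n: u 0.000 w 0.001 heading a(deg, cw+) 4.0
[0.37816756 0.04714115 0.05130234]
time: 25.4
position: [0.5237, 0.1382, 0.0554]
tool_rot: [0.092, 0.98, 0.02, 0.173]
ft_force: [-0.7, 4.6, 0.4]
grip_width: 0.0333
t 25.4 q [ 0.059  0.571  2.046 -0.07   0.175 -1.259] tcp rel: u -5.9 w 0.8 h -21.6 grip 33.3 F [-0.7  4.6  0.4]
tool z vs -n: u 0.001 w 0.001 heading a(deg, cw+) 11.9
[0.96858236 0.04666275 0.30023601]
```

View pics/w14z.png

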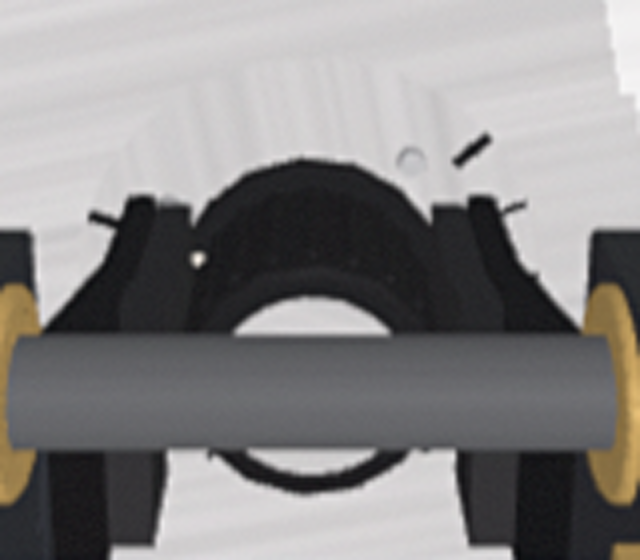

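```bash
python3 -m inch '[{"dx":0,"dy":0.3,"dz":0,"ax":0,"ay":0,"az":0.07,"gripper":0},{"dx":0,"dy":0,"dz":0,"ax":0,"ay":0,"az":0,"gripper":0}]'; python3 -c "
from h import *
print(robot.get_obs()['moment'])"; python3 go.py
python3 -m inch '[{"dx":0,"dy":0,"dz":0,"ax":0,"ay":0,"az":0,"gripper":52},{"dx":0,"dy":0,"dz":0,"ax":0,"ay":0,"az":0,"gripper":52},{"dx":0,"dy":-0.6,"dz":0,"ax":0,"ay":0,"az":-0.14,"gripper":52},{"dx":0,"dy":-0.6,"dz":0,"ax":0,"ay":0,"az":-0.14,"gripper":52},{"dx":0,"dy":-0.6,"dz":0,"ax":0,"ay":0,"az":-0.14,"gripper":52},{"dx":0,"dy":-0.6,"dz":0,"ax":0,"ay":0,"az":-0.14,"gripper":52},{"dx":0,"dy":0,"dz":0,"ax":0,"ay":0,"az":0,"gripper":52}]'
python3 -c "
from h import *
c=snap('wrist','w15');i=c['img'][170:310,180:340];cv2.imwrite('pics/w15z.png',cv2.resize(cv2.cvtColor(i,4),None,fx=4,fy=4,interpolation=2));c=snap('side','s15');i=c['img'][50:250,190:390];cv2.imwrite('pics/s15z.png',cv2.resize(cv2.cvtColor(i,4),None,fx=3,fy=3,interpolation=2));print(robot.get_obs()['moment'])"
```

```text
time: 25.65
position: [0.5231, 0.1387, 0.0553]
tool_rot: [0.124, 0.977, 0.026, 0.172]
ft_force: [-1.6, 6.6, 0.6]
grip_width: 0.0328
[1.17552332 0.17083556 0.81503914]
t 25.65 q [ 0.061  0.571  2.046 -0.072  0.176 -1.189] tcp rel: u -6.5 w 1.4 h -21.5 grip 32.8 F [-1.6  6.6  0.6]
tool z vs -n: u -0.000 w 0.001 heading a(deg, cw+) 15.7
time: 26.35
position: [0.5236, 0.135, 0.0553]
tool_rot: [-0.148, 0.974, -0.022, 0.172]
ft_force: [-0.6, 0.5, -0.8]
grip_width: 0.0453
[ 0.08679286  0.11016197 -0.00090378]
```

View pics/w15z.png

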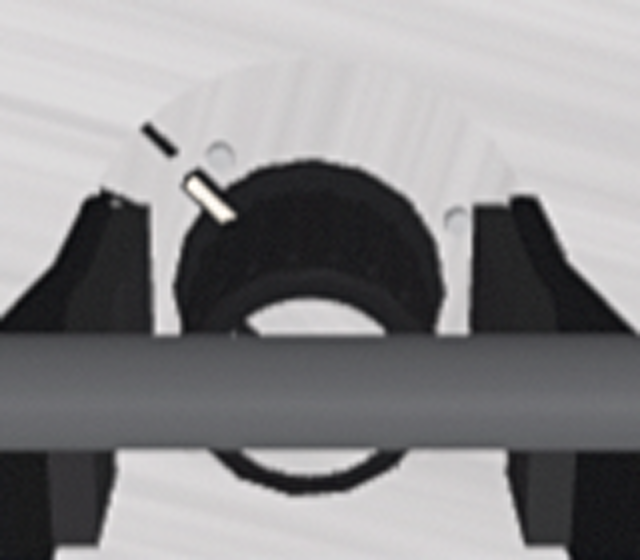

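The nose (zoom (210, 198)) lies on the end tick against the right stop pin (220, 153), and the moment jumped to 0.8 N m. A short securing twist confirms whether it is on the stop.

```bash
python3 -m inch '[{"dx":0,"dy":0,"dz":0,"ax":0,"ay":0,"az":0,"gripper":0},{"dx":0,"dy":0,"dz":0,"ax":0,"ay":0,"az":0,"gripper":0},{"dx":0,"dy":0,"dz":0,"ax":0,"ay":0,"az":0,"gripper":0},{"dx":0,"dy":0,"dz":0,"ax":0,"ay":0,"az":0,"gripper":0},{"dx":0,"dy":0.3,"dz":0,"ax":0,"ay":0,"az":0.06,"gripper":0},{"dx":0,"dy":0.3,"dz":0,"ax":0,"ay":0,"az":0.06,"gripper":0},{"dx":0,"dy":0,"dz":0,"ax":0,"ay":0,"az":0,"gripper":0}]' 25;  python3 -c "
from h import *
print(robot.get_obs()['moment'])"; python3 go.py
python3 -m inch '[{"dx":0,"dy":0,"dz":0,"ax":0,"ay":0,"az":0,"gripper":60},{"dx":0,"dy":0,"dz":0,"ax":0,"ay":0,"az":0,"gripper":60},{"dx":0,"dy":0,"dz":0,"ax":0,"ay":0,"az":0,"gripper":60},{"dx":0,"dy":0,"dz":0,"ax":0,"ay":0,"az":0.14,"gripper":60},{"dx":0,"dy":0,"dz":-20,"ax":0,"ay":0,"az":0,"gripper":60},{"dx":5,"dy":0,"dz":-30,"ax":0,"ay":0,"az":0,"gripper":60},{"dx":5,"dy":0,"dz":-40,"ax":0,"ay":0,"az":0,"gripper":60},{"dx":5,"dy":0,"dz":-40,"ax":0,"ay":0,"az":0,"gripper":60}]'
python3 -m inch '[{"dx":10,"dy":0,"dz":-40,"ax":0,"ay":0,"az":0,"gripper":60},{"dx":0,"dy":0,"dz":0,"ax":0,"ay":0,"az":0,"gripper":60},{"dx":0,"dy":0,"dz":0,"ax":0,"ay":0,"az":0,"gripper":60}]'
python3 -c "
from h import *
snap('wrist','w16');c=snap('side','s16');i=c['img'][50:250,190:390];cv2.imwrite('pics/s16z.png',cv2.resize(cv2.cvtColor(i,4),None,fx=3,fy=3,interpolation=2));print(robot.get_obs()['ft_force'])"; python3 go.py
```

```text
time: 27.15
position: [0.5249, 0.1358, 0.0558]
tool_rot: [-0.09, 0.98, -0.012, 0.175]
ft_force: [2.9, -2.9, 1.4]
grip_width: 0.0338
[-0.53492865 -0.37773178  0.02773958]
t 27.15 q [ 0.054  0.571  2.046 -0.065  0.173 -1.638] tcp rel: u -4.7 w -1.5 h -21.6 grip 33.8 F [ 2.9 -2.9  1.4]
tool z vs -n: u 0.003 w 0.000 heading a(deg, cw+) -9.3
time: 27.95
position: [0.4629, 0.1345, 0.1724]
tool_rot: [-0.021, 0.985, 0.0, 0.172]
ft_force: [0.9, -0.2, 0.1]
grip_width: 0.0523
time: 28.25
position: [0.4416, 0.1339, 0.2071]
tool_rot: [-0.021, 0.984, 0.0, 0.175]
ft_force: [0.2, 0.1, -0.1]
grip_width: 0.0524
[ 0.29190005  0.24523744 -1.21712086]
t 28.35 q [ 0.061  0.164  2.071 -0.025  0.559 -1.533] tcp rel: u -31.9 w -1.9 h 147.6 grip 52.4 F [ 0.3  0.2 -1.2]
tool z vs -n: u -0.002 w 0.000 heading a(deg, cw+) -1.2
```

View pics/w16.png

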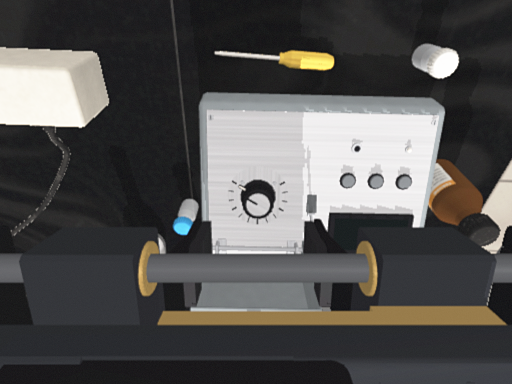

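View pics/s16z.png

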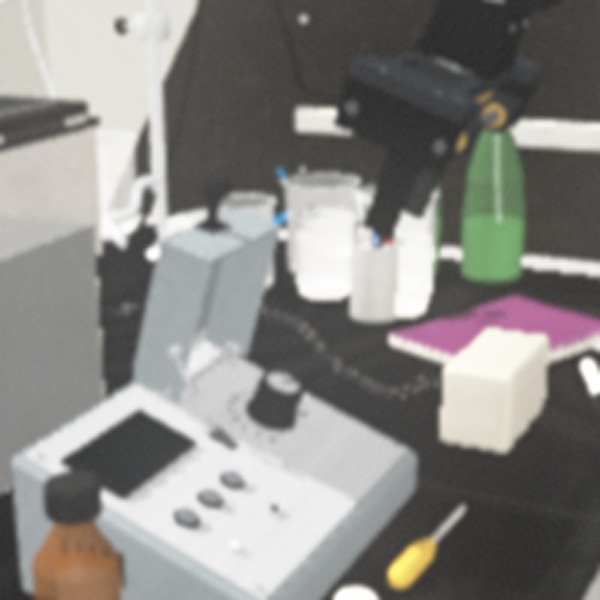

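Run:
```python
import io,contextlib
with contextlib.redirect_stdout(io.StringIO()):
    from go import *
c=load('w16'); P=cloud(c)
K=c['camera_matrix']
# rectified view of the knob-top plane (h=33) and skirt plane(h=4) : ortho resample
for h,name in ((33,'top'),(3.5,'sk')):
    s=6; N=80*s; X,Y=np.meshgrid((np.arange(N)/s-40),(40-np.arange(N)/s)) # X: right(-w), Y: u
    W=G+((h-26)/1e3)*n+ (Y[...,None]*u - X[...,None]*w)/1e3
    q=(W-c['position'])@Rc(c); uu=K[0,2]+K[0,0]*q[...,0]/-q[...,2]; vv=K[1,2]-K[1,1]*q[...,1]/-q[...,2]
    im=cv2.remap(cv2.cvtColor(c['img'],4),uu.astype(np.float32),vv.astype(np.float32),1); cv2.imwrite('pics/rect_%s.png'%name,im)
a=cv2.imread('pics/rect_top.png');b=cv2.imread('pics/rect_sk.png'); cv2.imwrite('pics/rect16.png',cv2.resize(np.hstack([a,b]),(800,400)))
```

```text
(no output)
```

View pics/rect16.png

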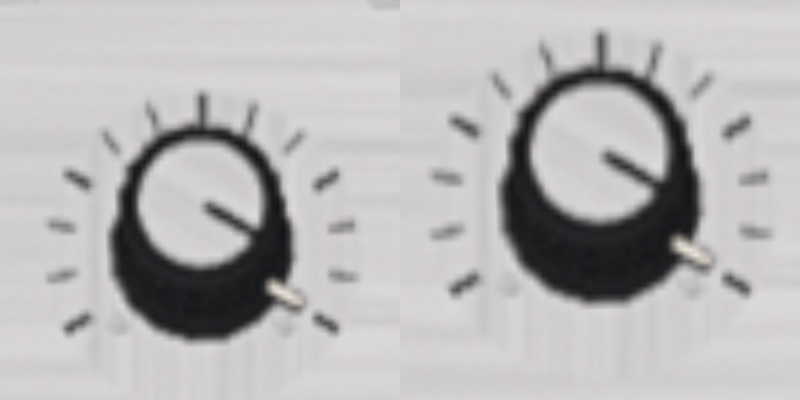

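The rectified view shows the index line and nose pointing about 30–32° below horizontal right, on the end tick and touching the stop pin. 4.1 rad would show as 25°. The guard still stands on its stay, and the knob centre is within about 1 mm of where it was first measured. Everything round the console stands as before and the arm is clear.

```bash
python3 -c "
from h import *
print(robot.get_obs()['time'], robot.get_obs()['joint_velocities'].round(3)); print(robot.hand_in())"
```

```text
28.35 [-0.003  0.026 -0.002 -0.001  0.004  0.001]
the job is handed in; nothing more can be done
None
```

I lifted the guard, left it standing propped on its stay, turned the trim knob clockwise to its end stop, and handed the job in at 28.35 s. No verdict was given.

**What happened**
- **Guard:** The first grasp closed above the pull, because the real fingertips are about 30–35 mm short of the reported TCP. Nothing moved. I corrected for that, pinched the pull, lifted the guard to about 1.9 rad, let it down until the stay took the load, and released it.
- **Knob:** I turned it in six ratchet strokes, most about 32°, with the tool square to the face. A short securing twist followed, and then I drew the arm clear.

**Last checks**
- **Knob angle:** The pointer lies on the end tick by the right stop pin, about 30–32° below horizontal. The 4.1 rad limit would show as 25°.
- **Guard:** It still stands on its stay in the last side view. I judged its angle by eye and did not measure it at the end.
- **Console and bystanders:** The knob centre is within about 1 mm of where I first measured it. The screwdriver, vials and bottle look undisturbed by eye; I did not re-measure them.
- **Contact:** The wrist force reads near zero with the arm clear.

**Unclear check:** During the last full stroke the moment jumped to about 0.8 N m, which suggests the stop. In the securing twist the reading was inconclusive, so I relied on the pointer's angle in the picture.

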